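# Put a batch of aloe soap on cure

### The arm

A 7-joint arm with a two-finger parallel gripper is mounted at the origin on the work surface. World frame = base frame: x ahead of the robot, y to its left, z up, the work surface at z = 0. Lengths are in m, angles in rad, forces in N, time in s.
With the tool pointing down it reaches from about 0.4 to 0.85 m from the base axis. Payload 10.4 kg.
Tool frame: the origin (TCP) lies midway between the tips of the shut fingers; the grasp point (between the pads) lies 19 mm behind it; z points along the fingers, y is the line along which they close (so a half turn about z gives the same grasp; the last joint's range is limited). The gripper opens to 87 mm and grips with 3 to 60 N. Pads are 19 mm wide; open, the fingers measure 117 mm over their backs; the gripper's body (75 mm by 190 mm) begins 51 mm behind the grasp point.
Start: joints at [-1.293, 0.332, -0.065, 1.46, 0.022, 1.35, -0.088], TCP at [0.185, 0.597, 0.223] pointing down, gripper open.
Joint ranges: [-2.6, 2.6], [-0.5, 2.12], [-1.47, 1.34], [0.16, 2.42], [-1.27, 4.41], [0.06, 2.06], [-2.6, 2.6]. Speed limits (rad/s): [2.22, 2.22, 2.79, 2.79, 3.14, 3.14, 3.14].

### API

Orientations are given as a 3x3 rotation matrix whose columns are the frame's x, y, z axes.
In Python, from station import get_state, eyes, arm gives the robot as it stands.
- The arm moves only by the tool apply_moves, never from a script. Its argument "increments" is a list of rows, each an object with "offset": the shift along the world's x, y, z in units of 0.02 m (1.0 is 0.02 m), a list of three; "yaw": the turn about the world's z in units of 8 degrees (1.0 is 8 degrees); "gripper": the opening, from -1 (shut) to 1 (fully open). A call has exactly 8 rows; each row shifts and turns the commanded pose from where the row before left it; what a row does not reach is not made up. A row lasts 1/8 s, in which the tool goes at most 62.5 mm and 10.7 degrees, less where a joint would pass 70% of its speed; a pose out of reach is approached as far as the arm can. A call with a number of a shift or a turn outside -1 to 1 is refused whole. A call with a gripper value outside its range is refused whole. The fingers move at their own pace and stop on an object; the grip force is fixed at half the most. Time passes only in rows, so rows that do not move let the fingers close, or fill a call up. It gives the time, the measured TCP pose, the force, the opening and the grip force at its end, in the units of the state.
- get_state(): the state, without advancing time (a new reading comes with each control period).
- eyes.capture(name): name is "scene" or "top"; returns the picture (384x512x3 uint8, blue, green, red); there is no depth.
- eyes.get_calibration(name): a dict with "fx", "fy", "cx", "cy" (pixels), "cam_to_world" (4x4, takes a point from camera to world coordinates). Camera axes: x right, y down, z forward; pixel columns grow to the right and rows downward; lengths in m; the calibration is good to about 2 mm. A picture is of the moment at which its call begins. get_calibration takes no time and is no camera call.
- arm.close_job(): hands the job in; it is judged then, once.
Trained networks look in the newest picture that a camera, given by its name, has taken for a name from the list of things; names that differ only in an ending like _2 or _b are one class to them, and where a whole thing is asked for, a point or a joint stands for the part that bears it (a point fixed in the world has none). Each returns a list of dicts, best first, with "conf" (0 to 1); they miss things now and then, are a little off and sometimes report something else, mostly with a low value. They report only what shows in the picture. A call takes as long as a camera call. They do not tell look-alikes from the thing itself.
- eyes.spot_in(camera, name): "pixel" ([row, column] in pixels, amid what is visible of it).
- eyes.outline_of(camera, name): "mask" (384x512 bool, what is visible of it) and "pixel" ([row, column] in pixels, amid what is visible of it).
- eyes.pinpoint(camera, name): "pixel" ([row, column] in pixels: a listed point, or the origin of a listed thing).
The state is a dict: "clock": time; "joint_positions": joint angles; "joint_vel": joint speeds; "joint_efforts": joint torques, N m; "tcp_pos": TCP position; "orientation": TCP orientation; "wrist_force": force on the tool from outside, world axes, zero at the start; "moment": the same for the moment, N m; "gripper_width": opening from 0.0 (shut) to 1.0 (fully open); "grasp_force": force on a finger pad.
Only numpy, scipy, OpenCV 4.12 (cv2) and the standard library are available. Lean on these libraries where they do the work, as an engineer would, in place of code of your own. Each camera call takes 0.05 s, during which the arm holds its last target. There are 200 camera calls.

### The job

Put this batch of soap on cure: roll the tally's three thumbwheels to batch number 4-2-5 (left to right as seen from the robot, pips counted on the level top flats), and only then throw the red lock lever fully over, away from the robot. Put the pink hair roller away in the upper clear tray, and slide every round soap cake, without lifting it, to lie wholly on a cork pad, one cake to a pad. Do not knock the other toiletries about.

Things in the scene. Friction and masses are not known exactly. Their poses are not given: they have to be found in the camera images.
- tally: Batch tally, fixed: grey plate, x -50..+50, y -110..+145 mm, 12 mm high, origin on the ledge, x away from the robot, z up. Three hexagonal thumbwheels share a level 10 mm axle along y, 50 mm up, 62 mm apart, nothing else between them. Steel end cheeks 7 mm thick, 24 mm wide in x, 64 mm high, at y -114 and +68. Lock lever at y +113 on a block 70 (x) by 50 (y) mm, top 37 mm up.
- lever (a joint): Lock lever of the tally, rad. 0 (start): it leans towards the robot, unlocked. It swings about the tally's y axis, its tip going away from the robot (tally +x), by 1.0 rad to its stop: locked. Stays where it is left; about 1 N at the tip moves it.
- lever_tip (a point): Centre of the lever's red ball (26 mm diameter, moves with it) on a 10 mm steel rod, 80 mm from the pivot, which is 34 mm above the ledge at tally x = 0, y = +113 mm. The ball's centre is about 104 mm above the ledge, at tally x = -38 mm unlocked, about +38 mm locked.
- roller: Bright pink hair roller of hard plastic, a cylinder 34 mm diameter, 62 mm tall, 30 g, at first standing upright on one of the cork pads. Origin: centre of its underside; z along its axis.
- roller_mid (a point): Middle of the pink roller, 31 mm above its underside on its axis.
- trays: Stacked pair of clear plastic trays, fixed, 130 mm (own x) by 100 mm (own y) outside, walls 3 mm; the lower one is closed off by the upper one. Origin: centre of the underside on the ledge; the upper tray's floor is 41 mm and its rim 74 mm above the ledge.
- tray_floor (a point): Centre of the inner floor of the upper tray, 41 mm above the ledge; axes as the trays'.
- wheel1 (a joint): Left thumbwheel seen from the robot, rad; centre at tally y = +39 mm, 50 mm up. Hexagonal drum 22 mm wide along the axle, 64 mm across flats. Pips: 1 on white, 2 yellow, 3 orange, 4 red, 5 green, 6 blue; the top flat counts. 0: one pip up; grows as the top rolls away from the robot (tally +x); k pips up at (k-1)*1.047. Stops at -0.4, 5.64. No clicks; friction 0.04 N m holds it.
- wheel2 (a joint): Middle thumbwheel, centre at tally y = -23 mm; otherwise as wheel1 (same drum, colours, sense, values). The wheels can be pinched by their side faces from above, or rolled by a corner.
- wheel3 (a joint): Right thumbwheel, centre at tally y = -85 mm; otherwise as wheel1 (same drum, colours, sense, values).
- pad1: One of three like cork curing pads, discs 124 mm across, flush with the ledge (under 1 mm) with a small black dot at the centre. Origin: its centre.
- pad2: One of three like cork curing pads, discs 124 mm across, flush with the ledge (under 1 mm) with a small black dot at the centre. Origin: its centre.
- pad3: One of three like cork curing pads, discs 124 mm across, flush with the ledge (under 1 mm) with a small black dot at the centre. Origin: its centre.
- soap1: Round cake of pale green aloe soap, 92 mm diameter (too wide for the gripper), 28 mm thick, about 0.19 kg, lying flat on the ledge; two or three of the three like cakes are there. Origin: centre of its underside.
- soap2: Round cake of pale green aloe soap, 92 mm diameter (too wide for the gripper), 28 mm thick, about 0.19 kg, lying flat on the ledge; two or three of the three like cakes are there. Origin: centre of its underside.
- soap3: Round cake of pale green aloe soap, 92 mm diameter (too wide for the gripper), 28 mm thick, about 0.19 kg, lying flat on the ledge; two or three of the three like cakes are there. Origin: centre of its underside.
- jar: Bystander: green glass jar with twist lid, 64 mm diameter, 75 mm tall, origin under its centre.
- tin: Bystander: flat aluminium tin, 48 mm diameter, 22 mm tall, origin under its centre.
- soap_bar: Bystander: pale green oblong bar of aloe soap, 55 by 85 by 26 mm (not part of the batch), origin under its centre.
- tweezer: Bystander: steel tweezer, 110 mm long, 5 mm thick, lying flat, origin under its middle.
- nail_brush: Bystander: wooden nail brush, 42 by 90 by 33 mm, origin under its centre.
There are look-alikes about, which are no part of the job. What is shaped like the soap1 but yellow is not meant.

How it is judged:
On the way, in this order (a step that is already met when the one before it is completed fails the run):
1. the thumbwheels show 4-2-5 while the lock lever is still unlocked (value of joint wheel1 between 2.992 and 3.292 rad and value of joint wheel2 between 0.897 and 1.197 rad and value of joint wheel3 between 4.039 and 4.339 rad and value of joint lever below 0.4 rad), for 0.2 s.
2. the lock lever is thrown over with the wheels at 4-2-5 (value of joint wheel1 between 2.992 and 3.292 rad and value of joint wheel2 between 0.897 and 1.197 rad and value of joint wheel3 between 4.039 and 4.339 rad and value of joint lever above 0.8 rad), for 0.2 s.
At the end, for the whole second after the job is handed in: Wheels at 4-2-5 within 0.15 rad each, lock lever beyond 0.8 of its 1.0 rad, pink roller at rest in the upper tray (upright or lying), every soap cake that is present flat, at rest and within 16 mm of the centre of a pad (wholly on it) (all of step 2 and (horizontal distance between soap1 and pad1 below 0.016 m or horizontal distance between soap1 and pad2 below 0.016 m or horizontal distance between soap1 and pad3 below 0.016 m) and linear speed of each of soap1, soap2, soap3 below 0.02 m/s and height (world z) of each of soap1, soap2, soap3 below 0.006 m and angle between each of soap1, soap2, soap3's own z axis and vertical below 0.1 rad and (horizontal distance between soap2 and pad1 below 0.016 m or horizontal distance between soap2 and pad2 below 0.016 m or horizontal distance between soap2 and pad3 below 0.016 m) and (horizontal distance between soap3 and pad1 below 0.016 m or horizontal distance between soap3 and pad2 below 0.016 m or horizontal distance between soap3 and pad3 below 0.016 m) and x of roller_mid in the frame of tray_floor between -0.058 and 0.058 m and y of roller_mid in the frame of tray_floor between -0.043 and 0.043 m and z of roller_mid in the frame of tray_floor between 0 and 0.04 m and linear speed of roller below 0.05 m/s); the robot touches nothing.
It fails at once if a soap cake is lifted off the ledge (height (world z) of any of soap1, soap2, soap3 above 0.03 m).
It fails at once if another toiletry is knocked more than 4 cm aside (distance of any of jar, tin, soap_bar, tweezer, nail_brush from where it was at the start of the episode above 0.04 m).
Of soap1, soap2, soap3 only 2 to 3 are there at a start; the rules pass over those that are not, and their reading is None.
At some moment in a run one of soap1, soap2, soap3 may be knocked a few centimetres aside while the robot is not near it.
Once in a run the grip may slacken for a moment while it holds something.
It also fails if it takes over 192 s, if anything falls off the work surface, if the arm or the gripper's body presses on something with over 40 N, if the wrist force passes 120 N, or if a joint passes its speed limit or range.

## Working session

There is one attempt and no reset: what is moved stays moved. The work goes in short steps, Python scripts to look and compute and a tool call to move; the robot and the scene stay as the last step left them, time stands still between calls to the robot, and variables do not carry over. Pictures are saved under pics/ and viewed, at most 14 in all, crops included, and the job is handed in when it is done.

Besides the shell and the picture viewer there is one more tool, called after "Request:" by a JSON object that holds its "method" and its "body", one argument or row to a line. apply_moves: Moves the arm, as the interface text tells. Its arguments: {"type":"object","properties":{"increments":{"type":"array","items":{"type":"object","properties":{"offset":{"type":"array","items":{"type":"number","minimum":-1,"maximum":1}},"yaw":{"type":"number","minimum":-1,"maximum":1},"gripper":{"type":"number"}}}}},"required":["increments"]}

```bash
mkdir -p pics; cat > h.py <<'E'
import numpy as np, cv2
from station import get_state, eyes, arm
def world(cam,px,z=0.):
    c=eyes.get_calibration(cam);T=np.array(c["cam_to_world"])
    d=T[:3,:3]@np.array([(px[1]-c["cx"])/c["fx"],(px[0]-c["cy"])/c["fy"],1.])
    o=T[:3,3];return o+d*(z-o[2])/d[2]
def pix(cam,p):
    c=eyes.get_calibration(cam);T=np.array(c["cam_to_world"])
    q=T[:3,:3].T@(np.array(p)-T[:3,3]);return np.array([c["cy"]+c["fy"]*q[1]/q[2],c["cx"]+c["fx"]*q[0]/q[2]])
E
python3 - <<'E'
from h import *
for c in ("scene","top"):
    im=eyes.capture(c);cv2.imwrite(f"pics/{c}0.png",im)
    k=eyes.get_calibration(c);print(c,k["fx"],np.round(k["cam_to_world"],3).tolist())
im=[cv2.resize(cv2.imread(f"pics/{c}0.png"),(800,600)) for c in("scene","top")]
cv2.imwrite("pics/s1.png",im[0]);cv2.imwrite("pics/t1.png",im[1])
for n,z in dict(tally=0,wheel1=.05,wheel2=.05,wheel3=.05,lever_tip=.104,roller=0,roller_mid=.031,trays=0,tray_floor=.041,pad1=0,soap1=0,jar=0,tin=0,soap_bar=0,tweezer=0,nail_brush=0).items():
    for c in ("top","scene"):
        for r in eyes.pinpoint(c,n)[:5]: print(n,c,round(r["conf"],2),np.round(r["pixel"]),np.round(world(c,r["pixel"],z)[:2],3))
s=get_state();print(s["clock"],s["tcp_pos"],s["orientation"])
E
```

```text
scene 481.9409159880861 [[-0.633, 0.467, -0.618, 1.287], [0.774, 0.4, -0.491, 0.603], [0.018, -0.789, -0.615, 0.854], [0.0, 0.0, 0.0, 1.0]]
top 495.5705511528734 [[-0.004, -0.996, 0.084, 0.43], [-1.0, 0.004, 0.001, 0.03], [-0.001, -0.084, -0.996, 1.304], [0.0, 0.0, 0.0, 1.0]]
tally top 0.61 [218. 159.] [0.479 0.276]
tally scene 0.94 [259. 353.] [0.486 0.277]Traceback (most recent call last):
  File "<stdin>", line 9, in <module>
ValueError: it knows: jar, lever_tip, nail_brush, pad, roller, roller_mid, soap, soap_bar, tally, tin, tray_floor, trays, tweezer
```

View pics/t1.png

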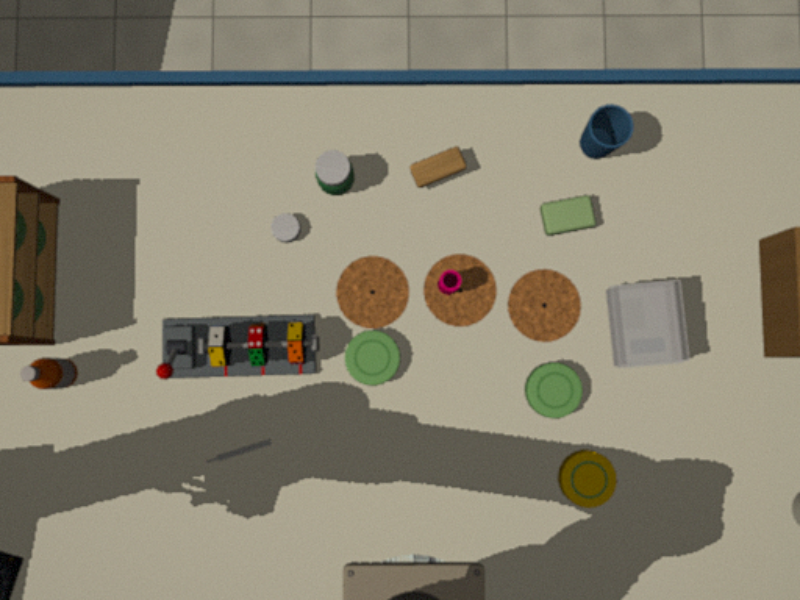

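View pics/s1.png

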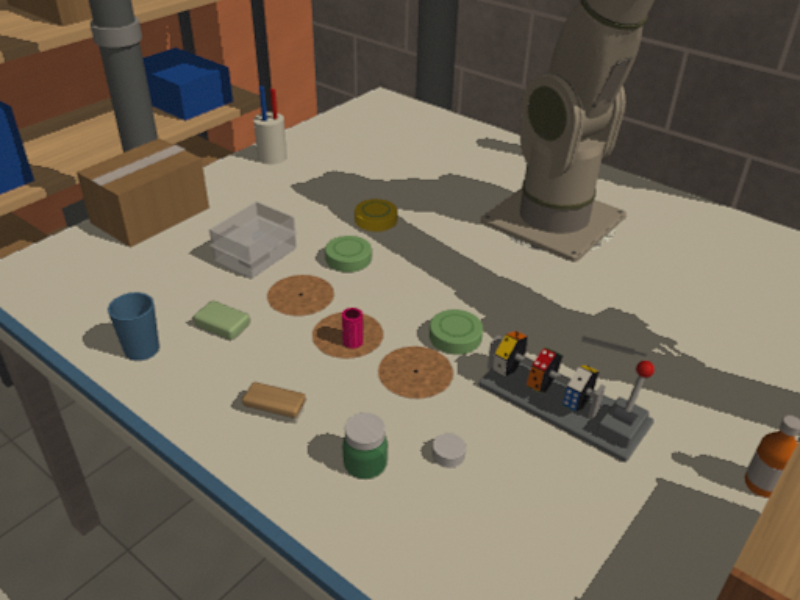

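The top view shows the tally (col 240, row 345 of 800x600) with white/yellow, red/green and yellow/orange faces up. The lever ball is at (165,370), the roller on the middle pad at (450,282), and the trays at (650,322). There are two green cakes at (372,357) and (553,390). The yellow one at (587,478) is the look-alike, so it is not meant.

```bash
python3 - <<'E'
from h import *
for n,z in dict(tally=0,lever_tip=.104,roller=0,roller_mid=.031,trays=0,tray_floor=.041,pad=0,soap=0,jar=0,tin=0,soap_bar=0,tweezer=0,nail_brush=0).items():
    for c in ("top","scene"):
        for r in eyes.pinpoint(c,n)[:5]: print(n,c,round(r["conf"],2),np.round(r["pixel"]),np.round(world(c,r["pixel"],z)[:2],3))
s=get_state();print(s["clock"],s["tcp_pos"],np.round(s["orientation"],3).tolist())
a=cv2.imread("pics/top0.png")[195:250,95:225];b=cv2.imread("pics/scene0.png")[205:300,300:425]
a=cv2.resize(a,(780,330),interpolation=2);b=cv2.resize(b,(355,270),interpolation=2)
o=np.zeros((600,780,3),np.uint8);o[:330]=a;o[330:,:355]=b;cv2.imwrite("pics/c1.png",o)
E
```

```text
tally top 0.61 [218. 159.] [0.479 0.276]
tally scene 0.94 [259. 353.] [0.486 0.277]
lever_tip top 0.58 [236. 106.] [0.433 0.383]
lever_tip scene 0.79 [233. 416.] [0.419 0.385]
lever_tip scene 0.72 [235. 264.] [0.648 0.123]
lever_tip scene 0.16 [149. 163.] [ 0.556 -0.315]
roller top 0.6 [181. 288.] [ 0.577 -0.064]
roller scene 0.83 [217. 226.] [ 0.571 -0.062]
roller_mid top 0.69 [182. 291.] [ 0.57 -0.07]
roller_mid top 0.44 [231. 237.] [0.445 0.069]
trays scene 0.88 [165. 164.] [ 0.516 -0.371]
trays scene 0.72 [223. 388.] [0.308 0.282]
tray_floor top 0.95 [210. 416.] [ 0.497 -0.385]
tray_floor scene 0.9 [150. 166.] [ 0.494 -0.378]
pad top 0.89 [194. 350.] [ 0.542 -0.226]
pad top 0.83 [185. 295.] [ 0.566 -0.082]
pad top 0.66 [187. 239.] [0.562 0.066]
pad top 0.61 [247. 350.] [ 0.402 -0.225]
pad scene 0.92 [212. 225.] [ 0.558 -0.079]
pad scene 0.64 [235. 265.] [0.558 0.059]
pad scene 0.61 [187. 192.] [ 0.538 -0.226]
soap top 0.93 [230. 235.] [0.449 0.075]
soap top 0.62 [305. 376.] [ 0.253 -0.288]
soap scene 0.86 [167. 224.] [ 0.403 -0.223]
soap scene 0.77 [217. 290.] [0.458 0.067]
soap scene 0.63 [145. 241.] [ 0.272 -0.268]
jar top 0.62 [114. 215.] [0.759 0.129]
jar scene 0.76 [296. 233.] [0.76  0.127]
tin top 0.77 [145. 183.] [0.675 0.215]
tin top 0.27 [135. 362.] [ 0.7   -0.262]
tin scene 0.83 [294. 285.] [0.68  0.213]
soap_bar top 0.87 [140. 365.] [ 0.686 -0.269]
soap_bar scene 0.59 [208. 141.] [ 0.692 -0.267]
soap_bar scene 0.42 [294. 286.] [0.68  0.216]
tweezer top 0.58 [286. 157.] [0.303 0.28 ]
tweezer scene 0.46 [223. 387.] [0.311 0.279]
nail_brush top 0.76 [111. 280.] [ 0.765 -0.043]
nail_brush scene 0.89 [259. 172.] [ 0.77 -0.06]
1.5 [0.18513847 0.59695902 0.22253719] [[-0.955, 0.296, 0.0], [0.296, 0.955, 0.0], [-0.0, 0.0, -1.0]]
```

View pics/c1.png

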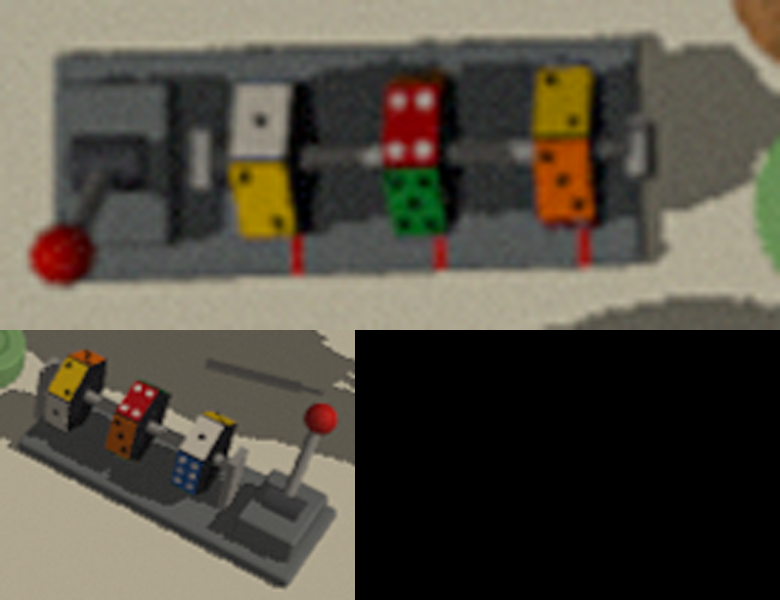

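Two green cakes (800x600 px (372,357) and (553,390)) fit the description; the yellow one (587,478) is excluded. Next I'll fit the tally pose and the wheel angles.

```bash
cat >> h.py <<'E'
from scipy.optimize import minimize
import sys
COL=dict(zip(range(1,7),[(170,170,170),(20,160,200),(20,100,215),(25,20,190),(40,130,20),(170,70,20)]))
def tw(pose,p):
    x,y,a=pose;c,s=np.cos(a),np.sin(a);p=np.atleast_2d(p)
    return np.c_[x+c*p[:,0]-s*p[:,1],y+s*p[:,0]+c*p[:,1],p[:,2]]
def hue(im):
    f=im.astype(float)+12;return f/f.sum(2,keepdims=True)
def wheel(pose,yw,ims,ths=np.arange(-.4,5.65,.02)):
    """colour match of projected hexagon faces in all pictures, best angle"""
    out=[]
    for th in ths:
        e=[]
        for cam,im in ims.items():
            C=np.array(eyes.get_calibration(cam)["cam_to_world"])[:3,3];h=hue(im)
            for k in range(1,7):
                ph=th-(k-1)*np.pi/3
                n=tw((0,0,pose[2]),[np.sin(ph),0,np.cos(ph)])[0]
                fc=tw(pose,[.032*np.sin(ph),yw,.05+.032*np.cos(ph)])[0]
                if n@(C-fc)/np.linalg.norm(C-fc)<.2: continue
                q=[]
                for da,dy in ((-.5,-9),(-.5,9),(.5,9),(.5,-9)):
                    t=np.tan(np.pi/6*1.7*da)*.032
                    q.append(pix(cam,tw(pose,[.032*np.sin(ph)+t*np.cos(ph),yw+dy/1000,.05+.032*np.cos(ph)-t*np.sin(ph)])[0])[::-1])
                m=np.zeros(im.shape[:2],np.uint8);cv2.fillConvexPoly(m,np.round(np.array(q)*16).astype(int),1,shift=4)
                v=h[m>0];ref=hue(np.array([[COL[k]]]))[0,0]
                if len(v): e+=list(np.minimum(np.abs(v-ref).sum(1),.5))
        out.append(np.mean(e) if e else 1)
    return round(float(ths[np.argmin(out)]),2),round(min(out),3)
def wheels(pose,ims): return [wheel(pose,y,ims) for y in(.039,-.023,-.085)]
E
python3 - <<'E'
from h import *
ims={c:cv2.imread(f"pics/{c}0.png") for c in("top","scene")}
cr=[world("top",(195+r/6,95+c/6),.012)[:2] for c,r in((57,55),(640,38),(57,280),(655,262))]
cr=np.array(cr);print(np.round(cr,3).tolist())
mod=np.array([(.05,.145),(.05,-.11),(-.05,.145),(-.05,-.11)])
f=lambda p:((tw(p,np.c_[mod,np.zeros(4)])[:,:2]-cr)**2).sum()
p=minimize(f,(.48,.276,0),method="Nelder-Mead",options=dict(xatol=1e-6,fatol=1e-10)).x;print(np.round(p,4),f(p))
print(wheels(p,ims))
for n in ("tray_floor","lever_tip"): pass
for y in(.039,-.023,-.085): print(tw(p,[0,y,.05]))
E
```

```text
[[0.516, 0.417], [0.523, 0.163], [0.419, 0.415], [0.425, 0.156]]
[0.4713 0.2701 0.0282] 1.77493730187526e-05Traceback (most recent call last):
  File "<stdin>", line 8, in <module>
  File "h.py", line 39, in wheels
    def wheels(pose,ims): return [wheel(pose,y,ims) for y in(.039,-.023,-.085)]
                                  ~~~~~^^^^^^^^^^^^
  File "h.py", line 33, in wheel
    q.append(pix(cam,tw(pose,[.032*np.sin(ph)+t*np.cos(ph),yw+dy/1000,.05+.032*np.cos(ph)-t*np.sin(ph)])[0])[::-1])
             ~~~^^^^^^^^^^^^^^^^^^^^^^^^^^^^^^^^^^^^^^^^^^^^^^^^^^^^^^^^^^^^^^^^^^^^^^^^^^^^^^^^^^^^^^^^^^^^
  File "h.py", line 8, in pix
    c=eyes.get_calibration(cam);T=np.array(c["cam_to_world"])
ValueError: time passes only in moves, steps and waits
```

```bash
python3 - <<'E'
s=open('h.py').read()
s=s.replace('eyes.get_calibration(cam)','cal(cam)').replace('import sys\n','')
s=s.replace('def world','import functools\n@functools.lru_cache\ndef cal(c): return eyes.get_calibration(c)\ndef world',1)
open('h.py','w').write(s)
E
cat > fit.py <<'E'
from h import *
import time
t0=time.time()
ims={c:cv2.imread(f"pics/{c}0.png") for c in("top","scene")}
best=None
for a in (.01,.028):
  for x in (.471,.477,.483):
    for y in (.27,.276):
      p=(x,y,a)
      w=[wheel(p,yy,ims,np.arange(c-.5,c+.51,.08)) for yy,c in((.039,.5),(-.023,3.6),(-.085,1.6))]
      e=sum(i[1] for i in w)
      if best is None or e<best[0]: best=(e,p,w)
print(best,time.time()-t0)
th=[i[0] for i in best[2]]
def f(v): return sum(wheel(v[:3],yy,ims,[t])[1] for yy,t in zip((.039,-.023,-.085),v[3:]))
r=minimize(f,list(best[1])+th,method="Nelder-Mead",options=dict(initial_simplex=np.array([list(best[1])+th]*7)+np.vstack([np.zeros(6),np.diag([.004,.004,.02,.1,.1,.1])]),maxfev=350))
print(np.round(r.x,4),r.fun,time.time()-t0)
p=r.x[:3];print("corners",[np.round(pix("top",q),1).tolist() for q in tw(p,[(.05,.145,.012),(.05,-.11,.012),(-.05,.145,.012),(-.05,-.11,.012)])])
for c in ims:
    im=cv2.resize(ims[c],None,fx=6,fy=6)
    for pts in ([(.05,.145,.012),(.05,-.11,.012),(-.05,-.11,.012),(-.05,.145,.012)],[(.05,.145,0),(.05,-.11,0),(-.05,-.11,0),(-.05,.145,0)],[(0,.0645,.05),(0,-.11,.05)]):
        q=np.array([pix(c,k)[::-1]*6+2.5 for k in tw(p,pts)]).astype(int);cv2.polylines(im,[q],True,(255,0,255),1)
    im=im[195*6:250*6,95*6:225*6] if c=="top" else im[205*6:305*6,300*6:425*6]
    cv2.imwrite(f"pics/o_{c}.png",im)
a=cv2.imread("pics/o_top.png");b=cv2.resize(cv2.imread("pics/o_scene.png"),(337,270));o=np.zeros((600,780,3),np.uint8);o[:330]=a;o[330:,:337]=b;cv2.imwrite("pics/o.png",o)
E
python3 fit.py
```

```text
(np.float64(0.431), (0.471, 0.27, 0.028), [(0.48, np.float64(0.14)), (3.5, np.float64(0.208)), (1.74, np.float64(0.083))]) 6.63915228843689
[0.4722 0.2724 0.0326 0.4791 3.5033 1.6575] 0.376 13.042685985565186
corners [[203.7, 103.6], [200.2, 201.2], [242.1, 104.1], [238.5, 202.3]]
```

View pics/o.png

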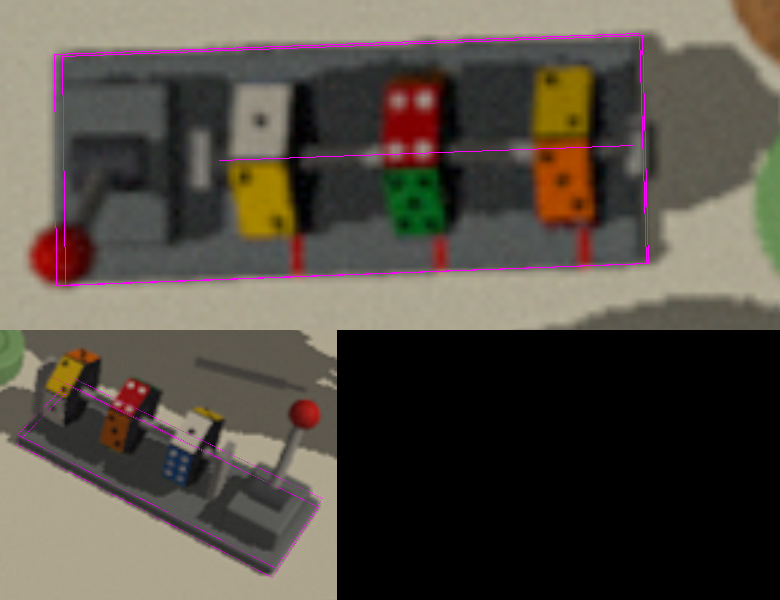

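The overlay fits: tally pose is about (0.472, 0.272, 0.03 rad) and the wheels read 0.48, 3.50 and 1.66. I'll start with wheel 2.

Request:
{"method": "apply_moves", "body": {
  "increments": [
    {"offset":[0.87,-0.96,0],"yaw":0.3,"gripper":-0.08},
    {"offset":[0.87,-0.96,0],"yaw":0.3,"gripper":-0.08},
    {"offset":[0.87,-0.96,0],"yaw":0.3,"gripper":-0.08},
    {"offset":[0.87,-0.96,0],"yaw":0.3,"gripper":-0.08},
    {"offset":[0.87,-0.96,0],"yaw":0.3,"gripper":-0.08},
    {"offset":[0.87,-0.96,0],"yaw":0.3,"gripper":-0.08},
    {"offset":[0.87,-0.96,0],"yaw":0.3,"gripper":-0.08},
    {"offset":[0.87,-0.96,0],"yaw":0.275,"gripper":-0.08}
  ]
}}

```text
clock: 2.5
tcp_pos: [0.3249, 0.4427, 0.2227]
orientation: [[-0.999, -0.032, 0.0], [-0.032, 0.999, 0.0], [-0.0, 0.0, -1.0]]
wrist_force: [-0.1, 0.6, -0.1]
gripper_width: 0.466
grasp_force: 0.0
```

Request:
{"method": "apply_moves", "body": {
  "increments": [
    {"offset":[0.87,-0.96,0],"yaw":0,"gripper":-0.08},
    {"offset":[0.87,-0.96,0],"yaw":0,"gripper":-0.08},
    {"offset":[0.87,-0.96,0],"yaw":0,"gripper":-0.08},
    {"offset":[0.87,-0.96,0],"yaw":0,"gripper":-0.08},
    {"offset":[0.87,-0.96,0],"yaw":0,"gripper":-0.08},
    {"offset":[0.87,-0.96,0],"yaw":0,"gripper":-0.08},
    {"offset":[0.87,-0.96,-0.5],"yaw":0,"gripper":-0.08},
    {"offset":[0.87,-0.96,-0.5],"yaw":0,"gripper":-0.08}
  ]
}}

```text
clock: 3.5
tcp_pos: [0.4642, 0.2892, 0.2025]
orientation: [[-1.0, -0.031, 0.0], [-0.031, 1.0, 0.001], [-0.0, 0.0, -1.0]]
wrist_force: [-0.1, 0.1, 0.3]
gripper_width: 0.457
grasp_force: 0.0
```

Request:
{"method": "apply_moves", "body": {
  "increments": [
    {"offset":[0.87,-0.96,-0.8],"yaw":0,"gripper":-0.08},
    {"offset":[0.87,-0.96,-0.8],"yaw":0,"gripper":-0.08},
    {"offset":[0,0,-0.8],"yaw":0,"gripper":-0.08},
    {"offset":[0,0,-0.6],"yaw":0,"gripper":-0.08},
    {"offset":[0,0,0],"yaw":0,"gripper":-0.08},
    {"offset":[0,0,0],"yaw":0,"gripper":-0.08},
    {"offset":[0,0,0],"yaw":0,"gripper":-0.08},
    {"offset":[0,0,0],"yaw":0,"gripper":-0.08}
  ]
}}

```text
clock: 4.5
tcp_pos: [0.4985, 0.2516, 0.143]
orientation: [[-1.0, -0.031, 0.001], [-0.031, 1.0, 0.0], [-0.001, 0.0, -1.0]]
wrist_force: [-0.3, -0.8, -0.1]
gripper_width: 0.459
grasp_force: 0.0
```

Request:
{"method": "apply_moves", "body": {
  "increments": [
    {"offset":[0,-0.07,-1],"yaw":0,"gripper":-0.08},
    {"offset":[0,0,-1],"yaw":0,"gripper":-0.08},
    {"offset":[0,0,-1],"yaw":0,"gripper":-0.08},
    {"offset":[0,0,-1],"yaw":0,"gripper":-0.08},
    {"offset":[0,0,-0.97],"yaw":0,"gripper":-0.08},
    {"offset":[0,0,0],"yaw":0,"gripper":-1},
    {"offset":[0,0,0],"yaw":0,"gripper":-1},
    {"offset":[0,0,0],"yaw":0,"gripper":-1}
  ]
}}

```text
clock: 5.5
tcp_pos: [0.499, 0.2501, 0.0442]
orientation: [[-1.0, -0.031, 0.001], [-0.03, 1.0, 0.001], [-0.001, 0.001, -1.0]]
wrist_force: [0.5, -2.0, 0.9]
gripper_width: 0.243
grasp_force: 30.0
```

Request:
{"method": "apply_moves", "body": {
  "increments": [
    {"offset":[-0.25,-0.01,0.37],"yaw":0,"gripper":-1},
    {"offset":[-0.35,-0.01,0.28],"yaw":0,"gripper":-1},
    {"offset":[-0.41,-0.01,0.16],"yaw":0,"gripper":-1},
    {"offset":[-0.44,-0.01,0.03],"yaw":0,"gripper":-1},
    {"offset":[-0.43,-0.01,-0.11],"yaw":0,"gripper":-1},
    {"offset":[-0.38,-0.01,-0.23],"yaw":0,"gripper":-1},
    {"offset":[-0.29,-0.01,-0.34],"yaw":0,"gripper":-1},
    {"offset":[-0.17,-0.01,-0.41],"yaw":0,"gripper":-1}
  ]
}}

```text
clock: 6.5
tcp_pos: [0.4476, 0.2487, 0.0412]
orientation: [[-1.0, -0.029, 0.007], [-0.029, 1.0, 0.003], [-0.007, 0.003, -1.0]]
wrist_force: [4.9, -4.1, 14.7]
gripper_width: 0.251
grasp_force: 30.0
```

```bash
python3 - <<'E'
from h import *
s=get_state();print(s["wrist_force"],s["tcp_pos"],s["gripper_width"])
ims={c:eyes.capture(c) for c in("top","scene")}
for c in ims: cv2.imwrite(f"pics/{c}1.png",ims[c])
p=(.4722,.2724,.0326)
print(wheel(p,-.023,{"scene":ims["scene"]}),wheel(p,-.023,ims))
cv2.imwrite("pics/v1.png",cv2.resize(ims["scene"][190:310,290:430],(700,600),interpolation=2))
E
```

```text
[ 4.93291143 -4.12459118 14.66848524] [0.44763531 0.24869323 0.04121626] 0.25100185189545143
(1.64, np.float64(0.078)) (1.7, np.float64(0.2))
```

View pics/v1.png

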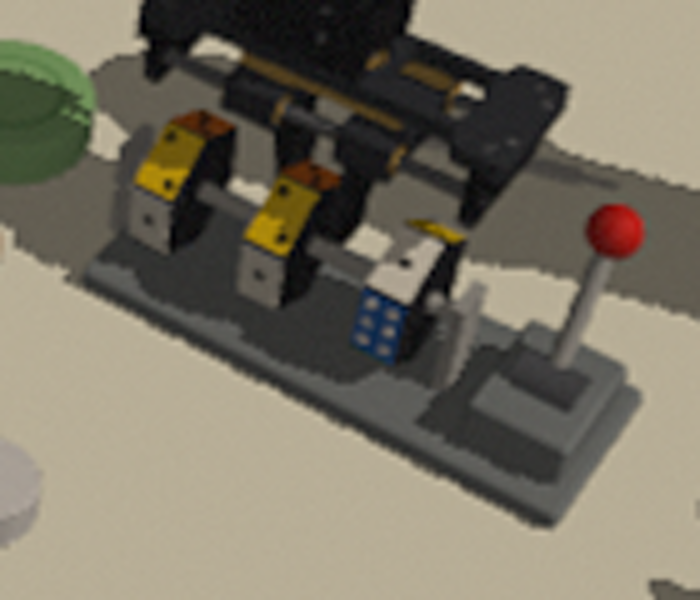

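Request:
{"method": "apply_moves", "body": {
  "increments": [
    {"offset":[-0.03,0,-0.26],"yaw":0,"gripper":-1},
    {"offset":[-0.01,0,-0.26],"yaw":0,"gripper":-1},
    {"offset":[0.06,0,-0.26],"yaw":0,"gripper":-1},
    {"offset":[0.1,0,-0.26],"yaw":0,"gripper":-1},
    {"offset":[0,0,0],"yaw":0,"gripper":-1},
    {"offset":[0,0,0],"yaw":0,"gripper":-1},
    {"offset":[0,0,0],"yaw":0,"gripper":-1},
    {"offset":[0,0,0],"yaw":0,"gripper":-1}
  ]
}}

```text
clock: 7.6
tcp_pos: [0.4477, 0.2487, 0.0194]
orientation: [[-1.0, -0.03, 0.002], [-0.03, 1.0, 0.002], [-0.002, 0.001, -1.0]]
wrist_force: [-2.6, -2.5, 12.6]
gripper_width: 0.251
grasp_force: 30.0
```

```bash
cat > look.py <<'E'
from h import *
s=get_state();print(s["clock"],np.round(s["wrist_force"],1),np.round(s["tcp_pos"],4),s["gripper_width"])
ims={c:eyes.capture(c) for c in("top","scene")}
p=(.4722,.2724,.0326)
for y in (.039,-.023,-.085): print([wheel(p,y,{c:ims[c]}) for c in ims],wheel(p,y,ims))
E
python3 look.py
```

```text
7.6 [-2.6 -2.5 12.6] [0.4477 0.2487 0.0194] 0.2510733921114885
[(0.26, np.float64(0.237)), (0.48, np.float64(0.187))] (0.48, np.float64(0.219))
[(0.3, np.float64(0.273)), (1.18, np.float64(0.072))] (1.2, np.float64(0.215))
[(-0.34, np.float64(0.267)), (1.56, np.float64(0.072))] (1.64, np.float64(0.206))
```

Request:
{"method": "apply_moves", "body": {
  "increments": [
    {"offset":[0.04,0,-0.12],"yaw":0,"gripper":-1},
    {"offset":[0.04,0,-0.1],"yaw":0,"gripper":-1},
    {"offset":[0,0,0],"yaw":0,"gripper":-1},
    {"offset":[0,0,0],"yaw":0,"gripper":-0.08},
    {"offset":[0,0,0],"yaw":0,"gripper":-0.08},
    {"offset":[0,0,1],"yaw":0,"gripper":-0.08},
    {"offset":[0,0,1],"yaw":0,"gripper":-0.08},
    {"offset":[0,0,1],"yaw":0,"gripper":-0.08}
  ]
}}

```text
clock: 8.7
tcp_pos: [0.4479, 0.2484, 0.0736]
orientation: [[-1.0, -0.031, -0.0], [-0.031, 1.0, 0.0], [0.0, 0.0, -1.0]]
wrist_force: [1.4, 0.8, -0.6]
gripper_width: 0.454
grasp_force: 0.0
```

Request:
{"method": "apply_moves", "body": {
  "increments": [
    {"offset":[0,0,1],"yaw":0,"gripper":-0.08},
    {"offset":[0,0,1],"yaw":0,"gripper":-0.08},
    {"offset":[0.5,-0.8,0],"yaw":0,"gripper":-0.08},
    {"offset":[0.5,-0.8,0],"yaw":0,"gripper":-0.08},
    {"offset":[0.8,-0.8,0],"yaw":0,"gripper":-0.08},
    {"offset":[0.8,-0.5,0],"yaw":0,"gripper":-0.08},
    {"offset":[0.2,-0.1,0],"yaw":0,"gripper":-0.08},
    {"offset":[0,0,0],"yaw":0,"gripper":-0.08}
  ]
}}

```text
clock: 9.7
tcp_pos: [0.5038, 0.1888, 0.1128]
orientation: [[-1.0, -0.031, -0.001], [-0.031, 1.0, 0.0], [0.001, 0.0, -1.0]]
wrist_force: [-0.3, -0.7, -0.7]
gripper_width: 0.459
grasp_force: 0.0
```

```bash
python3 look.py
```

```text
9.7 [-0.3 -0.7 -0.7] [0.5038 0.1888 0.1128] 0.458859082036086
[(0.26, np.float64(0.238)), (0.48, np.float64(0.189))] (0.48, np.float64(0.222))
[(0.26, np.float64(0.238)), (1.1, np.float64(0.05))] (1.1, np.float64(0.219))
[(0.3, np.float64(0.238)), (1.56, np.float64(0.074))] (1.64, np.float64(0.267))
```

Request:
{"method": "apply_moves", "body": {
  "increments": [
    {"offset":[-0.27,-0.03,-1],"yaw":0,"gripper":-0.08},
    {"offset":[0,0,-1],"yaw":0,"gripper":-0.08},
    {"offset":[0,0,-1],"yaw":0,"gripper":-0.08},
    {"offset":[0,0,0],"yaw":0,"gripper":-1},
    {"offset":[0,0,0],"yaw":0,"gripper":-1},
    {"offset":[0,0,0],"yaw":0,"gripper":-1},
    {"offset":[0.24,0,-0.4],"yaw":0,"gripper":-1},
    {"offset":[0.12,0,-0.46],"yaw":0,"gripper":-1}
  ]
}}

```text
clock: 10.8
tcp_pos: [0.5061, 0.1882, 0.0369]
orientation: [[-1.0, -0.031, 0.0], [-0.031, 1.0, 0.001], [-0.0, 0.001, -1.0]]
wrist_force: [-5.2, -0.9, 13.2]
gripper_width: 0.252
grasp_force: 30.0
```

Request:
{"method": "apply_moves", "body": {
  "increments": [
    {"offset":[-0.02,0,-0.46],"yaw":0,"gripper":-1},
    {"offset":[-0.15,0,-0.46],"yaw":0,"gripper":-1},
    {"offset":[0,0,0],"yaw":0,"gripper":-1},
    {"offset":[0,0,0],"yaw":0,"gripper":-0.08},
    {"offset":[0,0,0],"yaw":0,"gripper":-0.08},
    {"offset":[-0.09,0,0.9],"yaw":0,"gripper":-0.08},
    {"offset":[-0.09,0,0.88],"yaw":0,"gripper":-0.08},
    {"offset":[0,0,0],"yaw":0,"gripper":-0.08}
  ]
}}

```text
clock: 11.8
tcp_pos: [0.4998, 0.1885, 0.0552]
orientation: [[-1.0, -0.031, 0.003], [-0.031, 1.0, 0.002], [-0.003, 0.002, -1.0]]
wrist_force: [-0.2, 0.4, -0.4]
gripper_width: 0.458
grasp_force: 0.0
```

```bash
python3 look.py
```

```text
11.8 [-0.2  0.4 -0.4] [0.4998 0.1885 0.0552] 0.4575465462245123
[(0.38, np.float64(0.166)), (0.48, np.float64(0.189))] (0.48, np.float64(0.182))
[(0.26, np.float64(0.237)), (1.1, np.float64(0.15))] (1.1, np.float64(0.266))
[(0.3, np.float64(0.236)), (2.6, np.float64(0.15))] (0.28, np.float64(0.308))
```

Request:
{"method": "apply_moves", "body": {
  "increments": [
    {"offset":[0,0,0],"yaw":0,"gripper":-1},
    {"offset":[0,0,0],"yaw":0,"gripper":-1},
    {"offset":[0,0,0],"yaw":0,"gripper":-1},
    {"offset":[0.24,0,-0.4],"yaw":0,"gripper":-1},
    {"offset":[0.12,0,-0.46],"yaw":0,"gripper":-1},
    {"offset":[-0.02,0,-0.46],"yaw":0,"gripper":-1},
    {"offset":[-0.15,0,-0.46],"yaw":0,"gripper":-1},
    {"offset":[0,0,0],"yaw":0,"gripper":-1}
  ]
}}

```text
clock: 12.9
tcp_pos: [0.5062, 0.1882, 0.019]
orientation: [[-1.0, -0.03, 0.007], [-0.03, 1.0, 0.002], [-0.007, 0.002, -1.0]]
wrist_force: [9.6, 0.7, 3.2]
gripper_width: 0.251
grasp_force: 30.0
```

Request:
{"method": "apply_moves", "body": {
  "increments": [
    {"offset":[0,0,0],"yaw":0,"gripper":-0.08},
    {"offset":[0,0,0],"yaw":0,"gripper":-0.08},
    {"offset":[-0.09,0,0.9],"yaw":0,"gripper":-0.08},
    {"offset":[-0.09,0,0.88],"yaw":0,"gripper":-0.08},
    {"offset":[0,0,0],"yaw":0,"gripper":-1},
    {"offset":[0,0,0],"yaw":0,"gripper":-1},
    {"offset":[0,0,0],"yaw":0,"gripper":-1},
    {"offset":[0.24,0,-0.4],"yaw":0,"gripper":-1}
  ]
}}

```text
clock: 13.9
tcp_pos: [0.5033, 0.1881, 0.0454]
orientation: [[-1.0, -0.031, -0.001], [-0.031, 1.0, 0.0], [0.001, 0.001, -1.0]]
wrist_force: [-5.3, 0.2, 10.6]
gripper_width: 0.253
grasp_force: 30.0
```

```bash
python3 look.py
```

```text
13.9 [-5.3  0.2 10.6] [0.5033 0.1881 0.0454] 0.25259085419780936
[(0.42, np.float64(0.122)), (0.48, np.float64(0.189))] (0.48, np.float64(0.159))
[(0.26, np.float64(0.237)), (1.1, np.float64(0.232))] (0.38, np.float64(0.245))
[(0.3, np.float64(0.237)), (0.32, np.float64(0.281))] (0.28, np.float64(0.262))
```

Request:
{"method": "apply_moves", "body": {
  "increments": [
    {"offset":[0.12,0,-0.46],"yaw":0,"gripper":-1},
    {"offset":[0,0,0],"yaw":0,"gripper":-1},
    {"offset":[0,0,0],"yaw":0,"gripper":-0.08},
    {"offset":[0,0,0],"yaw":0,"gripper":-0.08},
    {"offset":[0,0,0.95],"yaw":0,"gripper":-0.08},
    {"offset":[0,0,0.95],"yaw":0,"gripper":-0.08},
    {"offset":[0,0,0.95],"yaw":0,"gripper":-0.08},
    {"offset":[0,0,0.95],"yaw":0,"gripper":-0.08}
  ]
}}

```text
clock: 15.0
tcp_pos: [0.506, 0.1876, 0.1122]
orientation: [[-1.0, -0.031, -0.0], [-0.031, 1.0, -0.0], [0.0, -0.0, -1.0]]
wrist_force: [0.2, 0.6, -0.1]
gripper_width: 0.46
grasp_force: 0.0
```

Request:
{"method": "apply_moves", "body": {
  "increments": [
    {"offset":[-0.08,0.88,0],"yaw":0,"gripper":-0.08},
    {"offset":[-0.08,0.88,0],"yaw":0,"gripper":-0.08},
    {"offset":[-0.08,0.88,0],"yaw":0,"gripper":-0.08},
    {"offset":[-0.08,0.88,0],"yaw":0,"gripper":-0.08},
    {"offset":[-0.08,0.88,0],"yaw":0,"gripper":-0.08},
    {"offset":[-0.08,0.88,0],"yaw":0,"gripper":-0.08},
    {"offset":[-0.08,0.88,0],"yaw":0,"gripper":-0.08},
    {"offset":[0,0,0],"yaw":0,"gripper":-0.08}
  ]
}}

```text
clock: 16.0
tcp_pos: [0.4944, 0.3127, 0.1116]
orientation: [[-0.999, -0.033, -0.0], [-0.033, 0.999, 0.0], [0.0, 0.0, -1.0]]
wrist_force: [-0.0, -1.0, -0.2]
gripper_width: 0.457
grasp_force: 0.0
```

```bash
python3 look.py
```

```text
16.0 [-0.  -1.  -0.2] [0.4944 0.3127 0.1116] 0.4574699094096389
[(0.3, np.float64(0.104)), (0.48, np.float64(0.187))] (0.48, np.float64(0.165))
[(0.32, np.float64(0.153)), (1.1, np.float64(0.054))] (1.1, np.float64(0.137))
[(4.04, np.float64(0.218)), (4.04, np.float64(0.248))] (4.04, np.float64(0.233))
```

Request:
{"method": "apply_moves", "body": {
  "increments": [
    {"offset":[0,-0.03,-1],"yaw":0,"gripper":-0.08},
    {"offset":[0,0,-1],"yaw":0,"gripper":-0.08},
    {"offset":[0,0,-0.96],"yaw":0,"gripper":-0.08},
    {"offset":[0,0,0],"yaw":0,"gripper":-1},
    {"offset":[0,0,0],"yaw":0,"gripper":-1},
    {"offset":[0,0,0],"yaw":0,"gripper":-1},
    {"offset":[0.24,0,-0.4],"yaw":0,"gripper":-1},
    {"offset":[0.12,0,-0.46],"yaw":0,"gripper":-1}
  ]
}}

```text
clock: 17.1
tcp_pos: [0.5027, 0.3121, 0.0372]
orientation: [[-1.0, -0.031, 0.001], [-0.031, 0.999, 0.003], [-0.001, 0.003, -1.0]]
wrist_force: [-5.4, 2.3, 10.8]
gripper_width: 0.249
grasp_force: 30.0
```

Request:
{"method": "apply_moves", "body": {
  "increments": [
    {"offset":[-0.02,0,-0.46],"yaw":0,"gripper":-1},
    {"offset":[-0.15,0,-0.46],"yaw":0,"gripper":-1},
    {"offset":[0,0,0],"yaw":0,"gripper":-1},
    {"offset":[0,0,0],"yaw":0,"gripper":-0.08},
    {"offset":[0,0,0],"yaw":0,"gripper":-0.08},
    {"offset":[-0.09,0,0.9],"yaw":0,"gripper":-0.08},
    {"offset":[-0.09,0,0.88],"yaw":0,"gripper":-0.08},
    {"offset":[0,0,0],"yaw":0,"gripper":-0.08}
  ]
}}

```text
clock: 18.1
tcp_pos: [0.4962, 0.3112, 0.055]
orientation: [[-1.0, -0.031, 0.003], [-0.031, 1.0, 0.003], [-0.003, 0.002, -1.0]]
wrist_force: [0.1, -0.3, -0.0]
gripper_width: 0.454
grasp_force: 0.0
```

Request:
{"method": "apply_moves", "body": {
  "increments": [
    {"offset":[0,0,0],"yaw":0,"gripper":-1},
    {"offset":[0,0,0],"yaw":0,"gripper":-1},
    {"offset":[0,0,0],"yaw":0,"gripper":-1},
    {"offset":[0.24,0,-0.4],"yaw":0,"gripper":-1},
    {"offset":[0.12,0,-0.46],"yaw":0,"gripper":-1},
    {"offset":[-0.02,0,-0.46],"yaw":0,"gripper":-1},
    {"offset":[-0.15,0,-0.46],"yaw":0,"gripper":-1},
    {"offset":[0,0,0],"yaw":0,"gripper":-1}
  ]
}}

```text
clock: 19.1
tcp_pos: [0.5021, 0.3122, 0.0188]
orientation: [[-1.0, -0.031, 0.006], [-0.031, 1.0, 0.004], [-0.006, 0.004, -1.0]]
wrist_force: [8.3, 5.5, 5.4]
gripper_width: 0.252
grasp_force: 30.0
```

Request:
{"method": "apply_moves", "body": {
  "increments": [
    {"offset":[0,0,0],"yaw":0,"gripper":-0.08},
    {"offset":[0,0,0],"yaw":0,"gripper":-0.08},
    {"offset":[-0.09,0,0.9],"yaw":0,"gripper":-0.08},
    {"offset":[-0.09,0,0.88],"yaw":0,"gripper":-0.08},
    {"offset":[0,0,0.9],"yaw":0,"gripper":-0.08},
    {"offset":[0,0,0.9],"yaw":0,"gripper":-0.08},
    {"offset":[0,0,0.9],"yaw":0,"gripper":-0.08},
    {"offset":[0,0,0],"yaw":0,"gripper":-0.08}
  ]
}}

```text
clock: 20.1
tcp_pos: [0.4962, 0.3109, 0.1084]
orientation: [[-1.0, -0.031, 0.002], [-0.031, 1.0, 0.002], [-0.002, 0.002, -1.0]]
wrist_force: [-0.4, 0.2, -1.1]
gripper_width: 0.46
grasp_force: 0.0
```

```bash
python3 look.py
```

```text
20.1 [-0.4  0.2 -1.1] [0.4962 0.3109 0.1084] 0.4598725554409999
[(0.36, np.float64(0.26)), (2.38, np.float64(0.067))] (2.36, np.float64(0.218))
[(0.38, np.float64(0.127)), (1.1, np.float64(0.056))] (1.1, np.float64(0.153))
[(4.04, np.float64(0.219)), (4.04, np.float64(0.25))] (4.04, np.float64(0.234))
```

Request:
{"method": "apply_moves", "body": {
  "increments": [
    {"offset":[0,0.03,-1],"yaw":0,"gripper":-0.08},
    {"offset":[0,0,-1],"yaw":0,"gripper":-0.08},
    {"offset":[0,0,-0.75],"yaw":0,"gripper":-0.08},
    {"offset":[0,0,0],"yaw":0,"gripper":-1},
    {"offset":[0,0,0],"yaw":0,"gripper":-1},
    {"offset":[0,0,0],"yaw":0,"gripper":-1},
    {"offset":[0.24,0,-0.4],"yaw":0,"gripper":-1},
    {"offset":[0.12,0,-0.46],"yaw":0,"gripper":-1}
  ]
}}

```text
clock: 21.2
tcp_pos: [0.5027, 0.3122, 0.0359]
orientation: [[-1.0, -0.031, 0.0], [-0.031, 1.0, 0.002], [-0.001, 0.002, -1.0]]
wrist_force: [-5.8, -0.2, 11.4]
gripper_width: 0.25
grasp_force: 30.0
```

Request:
{"method": "apply_moves", "body": {
  "increments": [
    {"offset":[-0.02,0,-0.46],"yaw":0,"gripper":-1},
    {"offset":[-0.03,0,-0.1],"yaw":0,"gripper":-1},
    {"offset":[0,0,0],"yaw":0,"gripper":-0.08},
    {"offset":[0,0,0],"yaw":0,"gripper":-0.08},
    {"offset":[0,0,1],"yaw":0,"gripper":-0.08},
    {"offset":[0,0,1],"yaw":0,"gripper":-0.08},
    {"offset":[0,0,1],"yaw":0,"gripper":-0.08},
    {"offset":[0,0,1],"yaw":0,"gripper":-0.08}
  ]
}}

```text
clock: 22.2
tcp_pos: [0.5014, 0.3107, 0.1036]
orientation: [[-1.0, -0.031, -0.001], [-0.031, 1.0, -0.0], [0.001, -0.0, -1.0]]
wrist_force: [0.1, 1.1, 0.1]
gripper_width: 0.458
grasp_force: 0.0
```

Request:
{"method": "apply_moves", "body": {
  "increments": [
    {"offset":[0,-1,0.5],"yaw":0,"gripper":-0.08},
    {"offset":[0,-1,0.2],"yaw":0,"gripper":-0.08},
    {"offset":[0,-1,0],"yaw":0,"gripper":-0.08},
    {"offset":[0,-1,0],"yaw":0,"gripper":-0.08},
    {"offset":[0,-1,0],"yaw":0,"gripper":-0.08},
    {"offset":[0,-1,0],"yaw":0,"gripper":-0.08},
    {"offset":[0,-1,0],"yaw":0,"gripper":-0.08},
    {"offset":[0,-1,0],"yaw":0,"gripper":-0.08}
  ]
}}

```text
clock: 23.2
tcp_pos: [0.5016, 0.1496, 0.1172]
orientation: [[-1.0, -0.031, 0.0], [-0.031, 1.0, 0.0], [-0.0, 0.0, -1.0]]
wrist_force: [0.7, -0.7, -0.9]
gripper_width: 0.461
grasp_force: 0.0
```

Request:
{"method": "apply_moves", "body": {
  "increments": [
    {"offset":[0,-1,0],"yaw":0,"gripper":-0.08},
    {"offset":[0,-1,0],"yaw":0,"gripper":-0.08},
    {"offset":[0,-1,0],"yaw":0,"gripper":-0.08},
    {"offset":[0,-1,0],"yaw":0,"gripper":-0.08},
    {"offset":[0,-1,0],"yaw":0,"gripper":-0.08},
    {"offset":[0,-1,0],"yaw":0,"gripper":-0.08},
    {"offset":[0,-1,0],"yaw":0,"gripper":-0.08},
    {"offset":[0,0,0],"yaw":0,"gripper":-0.08}
  ]
}}

```text
clock: 24.2
tcp_pos: [0.5015, 0.0091, 0.1172]
orientation: [[-1.0, -0.028, 0.0], [-0.028, 1.0, -0.0], [-0.0, -0.0, -1.0]]
wrist_force: [-0.2, -0.7, 0.0]
gripper_width: 0.46
grasp_force: 0.0
```

```bash
python3 look.py; python3 - <<'E'
from h import *
im={c:eyes.capture(c) for c in("top","scene")}
o=np.zeros((600,780,3),np.uint8);o[:330]=cv2.resize(im["top"][195:250,95:225],(780,330),interpolation=2);o[330:,:355]=cv2.resize(im["scene"][205:300,300:425],(355,270),interpolation=2)
o[330:,360:720]=cv2.resize(im["top"],(360,270))
cv2.imwrite("pics/c2.png",o)
E
```

```text
24.2 [-0.2 -0.7  0. ] [0.5015 0.0091 0.1172] 0.46000806200311517
[(3.14, np.float64(0.186)), (3.16, np.float64(0.136))] (3.12, np.float64(0.165))
[(1.06, np.float64(0.071)), (1.1, np.float64(0.05))] (1.1, np.float64(0.063))
[(4.04, np.float64(0.209)), (4.08, np.float64(0.223))] (4.04, np.float64(0.216))
```

View pics/c2.png

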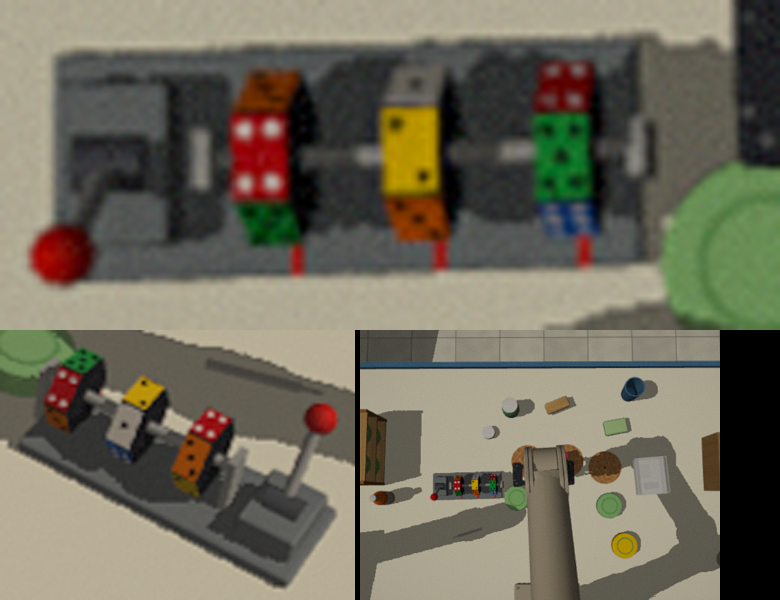

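Request:
{"method": "apply_moves", "body": {
  "increments": [
    {"offset":[0,1,0],"yaw":0,"gripper":-1},
    {"offset":[0,1,0],"yaw":0,"gripper":-1},
    {"offset":[0,1,0],"yaw":0,"gripper":-1},
    {"offset":[-0.14,1,0],"yaw":0,"gripper":-1},
    {"offset":[-0.2,1,0],"yaw":0,"gripper":-1},
    {"offset":[-0.2,1,0],"yaw":0,"gripper":-1},
    {"offset":[-0.2,1,0],"yaw":0,"gripper":-1},
    {"offset":[0,1,0],"yaw":0,"gripper":-1}
  ]
}}

```text
clock: 25.4
tcp_pos: [0.4864, 0.1725, 0.1172]
orientation: [[-0.999, -0.032, -0.0], [-0.032, 0.999, 0.0], [0.0, 0.0, -1.0]]
wrist_force: [-0.5, 0.5, 0.0]
gripper_width: 0.005
grasp_force: 0.0
```

Request:
{"method": "apply_moves", "body": {
  "increments": [
    {"offset":[0,0.93,0],"yaw":0,"gripper":-1},
    {"offset":[0,0,-0.6],"yaw":0,"gripper":-1},
    {"offset":[0,0,-0.6],"yaw":0,"gripper":-1},
    {"offset":[0,0,-0.3],"yaw":0,"gripper":-1},
    {"offset":[0,0,-0.15],"yaw":0,"gripper":-1},
    {"offset":[0,0,-0.14],"yaw":0,"gripper":-1},
    {"offset":[0,0,0],"yaw":0,"gripper":-1},
    {"offset":[0,0,0],"yaw":0,"gripper":-1}
  ]
}}

```text
clock: 26.4
tcp_pos: [0.4891, 0.1889, 0.0829]
orientation: [[-1.0, -0.029, 0.004], [-0.029, 1.0, 0.001], [-0.004, 0.001, -1.0]]
wrist_force: [4.7, -2.9, 6.2]
gripper_width: 0.004
grasp_force: 3.2
```

Request:
{"method": "apply_moves", "body": {
  "increments": [
    {"offset":[0,0,-0.07],"yaw":0,"gripper":-1},
    {"offset":[0,0,0],"yaw":0,"gripper":-1},
    {"offset":[0,0,1],"yaw":0,"gripper":-1},
    {"offset":[0,0,1],"yaw":0,"gripper":-1},
    {"offset":[0,0,1],"yaw":0,"gripper":-1},
    {"offset":[0,0,1],"yaw":0,"gripper":-1},
    {"offset":[-1,0.5,0],"yaw":0,"gripper":-1},
    {"offset":[-1,0.5,0],"yaw":0,"gripper":-1}
  ]
}}

```text
clock: 27.4
tcp_pos: [0.4466, 0.2095, 0.1603]
orientation: [[-1.0, -0.03, 0.001], [-0.03, 1.0, 0.001], [-0.001, 0.001, -1.0]]
wrist_force: [-0.7, -0.3, -1.0]
gripper_width: 0.005
grasp_force: 0.0
```

Request:
{"method": "apply_moves", "body": {
  "increments": [
    {"offset":[-1,0.8,0],"yaw":0,"gripper":-1},
    {"offset":[-1,1,0],"yaw":0,"gripper":-1},
    {"offset":[-1,1,0],"yaw":0,"gripper":-1},
    {"offset":[-1,1,0],"yaw":0,"gripper":-1},
    {"offset":[0,1,0],"yaw":0,"gripper":-1},
    {"offset":[0,1,0],"yaw":0,"gripper":-1},
    {"offset":[0,1,0],"yaw":0,"gripper":-1},
    {"offset":[0,1,0],"yaw":0,"gripper":-1}
  ]
}}

```text
clock: 28.4
tcp_pos: [0.3672, 0.3667, 0.1598]
orientation: [[-1.0, -0.03, -0.0], [-0.03, 1.0, -0.0], [0.0, -0.0, -1.0]]
wrist_force: [0.7, 0.8, -0.1]
gripper_width: 0.008
grasp_force: 0.0
```

```bash
sed -i 's/^for y in.*$/for y in (.039,-.023,-.085): print([wheel(p,y,{c:ims[c]}) for c in ims],wheel(p,y,ims))\ncv2.imwrite("pics\/last.png",ims["top"])/' look.py; python3 look.py; python3 - <<'E'
from h import *
a=cv2.imread("pics/last.png")
cv2.imwrite("pics/c3.png",np.vstack([cv2.resize(a[195:250,95:225],(780,330),interpolation=2),np.pad(cv2.resize(a,(360,270)),((0,0),(0,420),(0,0)))]))
E
```

```text
28.4 [ 0.7  0.8 -0.1] [0.3672 0.3667 0.1598] 0.008385272810017748
[(3.12, np.float64(0.19)), (3.16, np.float64(0.137))] (3.16, np.float64(0.167))
[(1.06, np.float64(0.072)), (1.1, np.float64(0.048))] (1.1, np.float64(0.062))
[(4.14, np.float64(0.209)), (4.2, np.float64(0.236))] (4.2, np.float64(0.223))
```

View pics/c3.png

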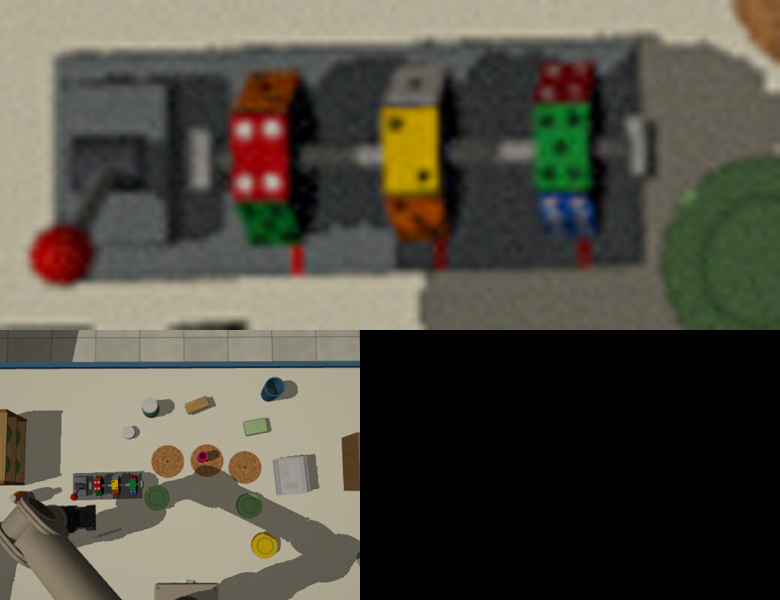

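Request:
{"method": "apply_moves", "body": {
  "increments": [
    {"offset":[0,0.86,-1],"yaw":0,"gripper":-1},
    {"offset":[0,0,-1],"yaw":0,"gripper":-1},
    {"offset":[0,0,-1],"yaw":0,"gripper":-1},
    {"offset":[0,0,-0.1],"yaw":0,"gripper":-1},
    {"offset":[0.6,0.02,0],"yaw":0,"gripper":-1},
    {"offset":[0.6,0.02,0],"yaw":0,"gripper":-1},
    {"offset":[0.6,0.02,0],"yaw":0,"gripper":-1},
    {"offset":[0.6,0.02,0],"yaw":0,"gripper":-1}
  ]
}}

```text
clock: 29.5
tcp_pos: [0.4156, 0.3843, 0.0982]
orientation: [[-1.0, -0.03, -0.0], [-0.03, 1.0, 0.0], [0.0, 0.0, -1.0]]
wrist_force: [-1.7, -1.1, 1.7]
gripper_width: 0.009
grasp_force: 1.1
```

Request:
{"method": "apply_moves", "body": {
  "increments": [
    {"offset":[0.6,0.02,0],"yaw":0,"gripper":-1},
    {"offset":[0.6,0.02,0],"yaw":0,"gripper":-1},
    {"offset":[0.6,0.02,0],"yaw":0,"gripper":-1},
    {"offset":[0.6,0.02,0],"yaw":0,"gripper":-1},
    {"offset":[0.6,0.02,0],"yaw":0,"gripper":-1},
    {"offset":[0.5,0.02,0],"yaw":0,"gripper":-1},
    {"offset":[0.2,0,0],"yaw":0,"gripper":-1},
    {"offset":[0,0,0],"yaw":0,"gripper":-1}
  ]
}}

```text
clock: 30.5
tcp_pos: [0.4858, 0.3868, 0.0974]
orientation: [[-0.999, -0.032, -0.006], [-0.032, 0.999, -0.002], [0.006, -0.002, -1.0]]
wrist_force: [-13.1, -4.0, 6.3]
gripper_width: 0.001
grasp_force: 7.1
```

Request:
{"method": "apply_moves", "body": {
  "increments": [
    {"offset":[-1,0,0],"yaw":0,"gripper":-1},
    {"offset":[-0.5,0,1],"yaw":0,"gripper":-1},
    {"offset":[0,0,1],"yaw":0,"gripper":-1},
    {"offset":[0,0,1],"yaw":0,"gripper":0.2},
    {"offset":[0,-0.5,1],"yaw":0,"gripper":0.2},
    {"offset":[0.2,-1,1],"yaw":0,"gripper":0.2},
    {"offset":[0.4,-1,0],"yaw":0,"gripper":0.2},
    {"offset":[0.4,-1,0],"yaw":0,"gripper":0.2}
  ]
}}

```text
clock: 31.5
tcp_pos: [0.4794, 0.3144, 0.1975]
orientation: [[-1.0, -0.03, -0.0], [-0.03, 1.0, -0.001], [0.0, -0.001, -1.0]]
wrist_force: [0.2, -0.2, -0.0]
gripper_width: 0.49
grasp_force: 0.0
```

Request:
{"method": "apply_moves", "body": {
  "increments": [
    {"offset":[0.4,-1,0],"yaw":0,"gripper":0.2},
    {"offset":[0.4,-1,0],"yaw":0,"gripper":0.2},
    {"offset":[0.4,-1,0],"yaw":0,"gripper":0.2},
    {"offset":[0.4,-1,0],"yaw":0,"gripper":0.2},
    {"offset":[0.4,-1,0],"yaw":0,"gripper":0.2},
    {"offset":[0.4,-1,0],"yaw":0,"gripper":0.2},
    {"offset":[0.4,-1,0],"yaw":0,"gripper":0.2},
    {"offset":[0.4,-1,0],"yaw":0,"gripper":0.2}
  ]
}}

```text
clock: 32.5
tcp_pos: [0.5427, 0.1545, 0.1969]
orientation: [[-1.0, -0.03, -0.002], [-0.03, 1.0, -0.001], [0.002, -0.001, -1.0]]
wrist_force: [-1.0, 0.2, 0.2]
gripper_width: 0.6
grasp_force: 0.0
```

```bash
python3 - <<'E'
from h import *
for c in ("top","scene"):
    im=eyes.capture(c);cv2.imwrite(f"pics/{c}5.png",im)
    for n,z in dict(lever_tip=.104,roller_mid=.031,roller=0,trays=0,tray_floor=.041,soap=0,pad=0).items():
        for r in eyes.pinpoint(c,n)[:5]: print(n,c,round(r["conf"],2),np.round(r["pixel"]),np.round(world(c,r["pixel"],z)[:2],3))
o=np.hstack([cv2.resize(cv2.imread("pics/top0.png")[160:250,360:460],(380,342),interpolation=2),cv2.resize(cv2.imread("pics/scene5.png"),(420,342))])
cv2.imwrite("pics/v5.png",o);print(get_state()["tcp_pos"])
E
```

```text
lever_tip top 0.63 [206. 105.] [0.506 0.388]
roller_mid top 0.48 [181. 291.] [ 0.573 -0.069]
roller top 0.5 [182. 284.] [ 0.574 -0.052]
roller top 0.49 [191. 349.] [ 0.55  -0.225]
trays top 0.62 [205. 409.] [ 0.512 -0.381]
trays top 0.28 [218. 156.] [0.481 0.285]
tray_floor top 0.66 [209. 411.] [ 0.5   -0.374]
soap top 0.92 [307. 374.] [ 0.248 -0.282]
soap top 0.89 [247. 355.] [ 0.401 -0.237]
soap top 0.81 [240. 221.] [0.421 0.113]
pad top 0.88 [188. 295.] [ 0.557 -0.083]
pad top 0.63 [187. 240.] [0.56  0.062]
pad top 0.3 [106. 280.] [ 0.778 -0.044]
lever_tip scene 0.64 [254. 398.] [0.507 0.386]
roller_mid scene 0.82 [208. 225.] [ 0.573 -0.064]
roller_mid scene 0.33 [219. 387.] [0.331 0.283]
roller scene 0.65 [220. 225.] [ 0.582 -0.058]
trays scene 0.86 [162. 163.] [ 0.506 -0.384]
tray_floor scene 0.59 [151. 165.] [ 0.499 -0.375]
soap scene 0.81 [218. 308.] [0.431 0.107]
soap scene 0.71 [167. 225.] [ 0.402 -0.221]
soap scene 0.6 [143. 240.] [ 0.267 -0.275]
pad scene 0.89 [213. 226.] [ 0.559 -0.075]
pad scene 0.83 [234. 265.] [0.554 0.056]
pad scene 0.69 [187. 192.] [ 0.537 -0.226]
[0.54275007 0.15683951 0.19798396]
```

View pics/v5.png

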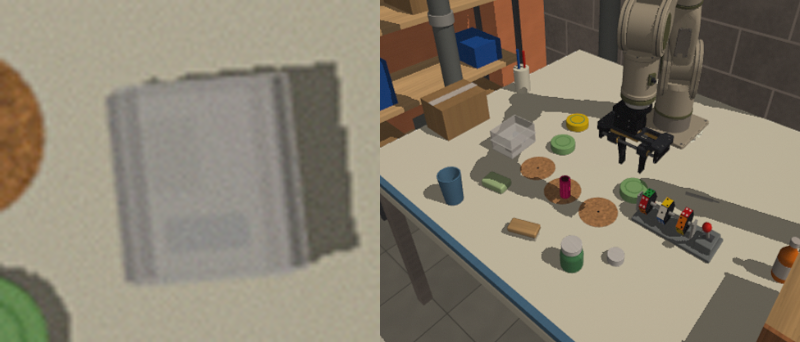

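The lever is over (ball at x ≈ 0.507) and the roller stands at (0.572, -0.064). The tray's long side runs along world x, with its centre at (0.499, -0.378).

Request:
{"method": "apply_moves", "body": {
  "increments": [
    {"offset":[0.13,-1,0],"yaw":0,"gripper":0.2},
    {"offset":[0.13,-1,0],"yaw":0,"gripper":0.2},
    {"offset":[0.13,-1,0],"yaw":0,"gripper":0.2},
    {"offset":[0.13,-1,0],"yaw":0,"gripper":0.2},
    {"offset":[0.13,-1,0],"yaw":0,"gripper":0.2},
    {"offset":[0.13,-1,0],"yaw":0,"gripper":0.2},
    {"offset":[0.13,-1,-0.5],"yaw":0,"gripper":0.2},
    {"offset":[0.13,-1,-0.5],"yaw":0,"gripper":0.2}
  ]
}}

```text
clock: 34.3
tcp_pos: [0.5635, -0.0059, 0.1779]
orientation: [[-1.0, -0.029, 0.0], [-0.029, 1.0, -0.0], [-0.0, -0.0, -1.0]]
wrist_force: [0.3, 0.1, -0.2]
gripper_width: 0.598
grasp_force: 0.0
```

Request:
{"method": "apply_moves", "body": {
  "increments": [
    {"offset":[0.13,-1,-1],"yaw":0,"gripper":0.2},
    {"offset":[0.13,-1,-0.5],"yaw":0,"gripper":0.2},
    {"offset":[0.13,-1,0],"yaw":0,"gripper":0.2},
    {"offset":[0,0,-1],"yaw":0,"gripper":0.2},
    {"offset":[0,0,-1],"yaw":0,"gripper":0.2},
    {"offset":[0,0,0],"yaw":0,"gripper":0.2},
    {"offset":[0,0,0],"yaw":0,"gripper":0.2},
    {"offset":[0,0,0],"yaw":0,"gripper":0.2}
  ]
}}

```text
clock: 35.3
tcp_pos: [0.5719, -0.0636, 0.109]
orientation: [[-1.0, -0.031, 0.001], [-0.031, 1.0, 0.0], [-0.001, 0.0, -1.0]]
wrist_force: [0.2, -0.1, -0.2]
gripper_width: 0.597
grasp_force: 0.0
```

Request:
{"method": "apply_moves", "body": {
  "increments": [
    {"offset":[0,0,-1],"yaw":0,"gripper":0.2},
    {"offset":[0,0,-1],"yaw":0,"gripper":0.2},
    {"offset":[0,0,-1],"yaw":0,"gripper":0.2},
    {"offset":[0,0,-1],"yaw":0,"gripper":0.2},
    {"offset":[0,0,0],"yaw":0,"gripper":-1},
    {"offset":[0,0,0],"yaw":0,"gripper":-1},
    {"offset":[0,0,0],"yaw":0,"gripper":-1},
    {"offset":[0,0,0.3],"yaw":0,"gripper":-1}
  ]
}}

```text
clock: 36.3
tcp_pos: [0.5714, -0.0632, 0.0345]
orientation: [[-1.0, -0.031, 0.0], [-0.031, 1.0, 0.0], [-0.0, 0.0, -1.0]]
wrist_force: [0.4, -0.4, 0.2]
gripper_width: 0.38
grasp_force: 30.0
```

Request:
{"method": "apply_moves", "body": {
  "increments": [
    {"offset":[0,0,1],"yaw":0,"gripper":-1},
    {"offset":[0,0,1],"yaw":0,"gripper":-1},
    {"offset":[0,0,1],"yaw":0,"gripper":-1},
    {"offset":[0,0,1],"yaw":0,"gripper":-1},
    {"offset":[-0.22,-0.98,1],"yaw":0,"gripper":-1},
    {"offset":[-0.22,-0.98,0.4],"yaw":0,"gripper":-1},
    {"offset":[-0.22,-0.98,0],"yaw":0,"gripper":-1},
    {"offset":[-0.22,-0.98,0],"yaw":0,"gripper":-1}
  ]
}}

```text
clock: 37.3
tcp_pos: [0.5532, -0.143, 0.1419]
orientation: [[-1.0, -0.03, -0.0], [-0.03, 1.0, 0.0], [0.0, 0.0, -1.0]]
wrist_force: [-0.3, -0.2, -1.1]
gripper_width: 0.382
grasp_force: 30.0
```

Request:
{"method": "apply_moves", "body": {
  "increments": [
    {"offset":[-0.22,-0.98,0],"yaw":0,"gripper":-1},
    {"offset":[-0.22,-0.98,0],"yaw":0,"gripper":-1},
    {"offset":[-0.22,-0.98,0],"yaw":0,"gripper":-1},
    {"offset":[-0.22,-0.98,0],"yaw":0,"gripper":-1},
    {"offset":[-0.22,-0.98,0],"yaw":0,"gripper":-1},
    {"offset":[-0.22,-0.98,0],"yaw":0,"gripper":-1},
    {"offset":[-0.22,-0.98,0],"yaw":0,"gripper":-1},
    {"offset":[-0.22,-0.98,0],"yaw":0,"gripper":-1}
  ]
}}

```text
clock: 38.3
tcp_pos: [0.5177, -0.2996, 0.1418]
orientation: [[-1.0, -0.03, -0.0], [-0.03, 1.0, 0.0], [0.0, 0.0, -1.0]]
wrist_force: [0.8, -0.1, -1.1]
gripper_width: 0.386
grasp_force: 30.0
```

Request:
{"method": "apply_moves", "body": {
  "increments": [
    {"offset":[-0.22,-0.98,0],"yaw":0,"gripper":-1},
    {"offset":[-0.22,-0.98,0],"yaw":0,"gripper":-1},
    {"offset":[-0.22,-0.98,0],"yaw":0,"gripper":-1},
    {"offset":[-0.22,-0.98,0],"yaw":0,"gripper":-1},
    {"offset":[0,0,0],"yaw":0,"gripper":-1},
    {"offset":[0,0,0],"yaw":0,"gripper":-1},
    {"offset":[0,0,0],"yaw":0,"gripper":-1},
    {"offset":[0,0,0],"yaw":0,"gripper":-1}
  ]
}}

```text
clock: 39.3
tcp_pos: [0.5013, -0.3762, 0.142]
orientation: [[-0.999, -0.032, 0.0], [-0.032, 0.999, 0.0], [-0.0, 0.0, -1.0]]
wrist_force: [0.9, 0.0, 0.4]
gripper_width: 0.385
grasp_force: 30.0
```

```bash
python3 - <<'E'
from h import *
for c in ("top","scene"):
    im=eyes.capture(c);cv2.imwrite(f"pics/{c}6.png",im)
    for n,z in dict(roller_mid=.031,tray_floor=.041).items():
        for r in eyes.pinpoint(c,n)[:2]: print(n,c,round(r["conf"],2),np.round(r["pixel"]),np.round(world(c,r["pixel"],z)[:2],3))
cv2.imwrite("pics/v6.png",np.hstack([cv2.resize(cv2.imread("pics/scene6.png")[60:240,90:290],(400,360),interpolation=2),cv2.resize(cv2.imread("pics/top6.png")[140:290,320:487],(400,360),interpolation=2)]))
print(get_state()["tcp_pos"],get_state()["gripper_width"])
E
```

```text
tray_floor top 0.73 [211. 413.] [ 0.493 -0.379]
roller_mid scene 0.76 [122. 160.] [ 0.382 -0.532]
tray_floor scene 0.83 [146. 161.] [ 0.489 -0.407]
[ 0.50099494 -0.37677009  0.14200668] 0.38078312074255954
```

View pics/v6.png

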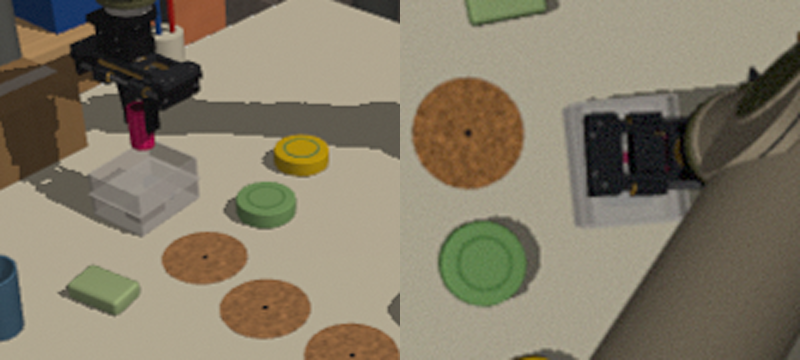

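Request:
{"method": "apply_moves", "body": {
  "increments": [
    {"offset":[0,0,-1],"yaw":0,"gripper":-1},
    {"offset":[0,0,-1],"yaw":0,"gripper":-1},
    {"offset":[0,0,-1],"yaw":0,"gripper":-1},
    {"offset":[0,0,-0.5],"yaw":0,"gripper":-1},
    {"offset":[0,0,0],"yaw":0,"gripper":-1},
    {"offset":[0,0,0],"yaw":0,"gripper":0.02},
    {"offset":[0,0,0],"yaw":0,"gripper":0.02},
    {"offset":[0,0,0],"yaw":0,"gripper":0.02}
  ]
}}

```text
clock: 40.6
tcp_pos: [0.5011, -0.3769, 0.0722]
orientation: [[-1.0, -0.031, 0.0], [-0.031, 1.0, -0.0], [-0.0, -0.0, -1.0]]
wrist_force: [0.0, 0.0, -0.5]
gripper_width: 0.503
grasp_force: 0.0
```

Request:
{"method": "apply_moves", "body": {
  "increments": [
    {"offset":[0,0,0.5],"yaw":0,"gripper":0.02},
    {"offset":[0,0,1],"yaw":0,"gripper":0.02},
    {"offset":[0,0,1],"yaw":0,"gripper":0.02},
    {"offset":[0,0,1],"yaw":0,"gripper":0.02},
    {"offset":[0,0,1],"yaw":0,"gripper":0.02},
    {"offset":[-0.9,0.5,0],"yaw":0,"gripper":0.38},
    {"offset":[-0.9,1,0],"yaw":0,"gripper":0.38},
    {"offset":[-0.9,1,0],"yaw":0,"gripper":0.38}
  ]
}}

```text
clock: 41.6
tcp_pos: [0.4464, -0.3265, 0.1628]
orientation: [[-1.0, -0.03, 0.0], [-0.03, 1.0, -0.0], [-0.0, -0.0, -1.0]]
wrist_force: [0.6, 0.5, 0.5]
gripper_width: 0.677
grasp_force: 0.0
```

```bash
cat > obj.py <<'E'
from h import *
for c in ("top","scene"):
    im=eyes.capture(c);cv2.imwrite(f"pics/{c}7.png",im)
    for n,z in dict(roller_mid=.072,soap=0,pad=0).items():
        for r in eyes.pinpoint(c,n)[:4]: print(n,c,round(r["conf"],2),np.round(r["pixel"]),np.round(world(c,r["pixel"],z)[:2],3))
print(get_state()["clock"],get_state()["tcp_pos"])
# green cakes by colour: centroid of the top face
for c in ("top","scene"):
    h=cv2.cvtColor(cv2.imread(f"pics/{c}7.png"),cv2.COLOR_BGR2HSV);m=cv2.inRange(h,(42,60,40),(75,255,255))
    n,_,st,ce=cv2.connectedComponentsWithStats(m)
    for i in range(1,n):
        if st[i,4]>300: print("green",c,st[i].tolist(),np.round(ce[i]),np.round(world(c,ce[i][::-1],.02)[:2],3))
E
python3 obj.py
```

```text
roller_mid top 0.77 [208. 419.] [ 0.501 -0.383]
soap top 0.7 [237. 220.] [0.429 0.115]
soap top 0.68 [306. 374.] [ 0.25  -0.283]
soap top 0.61 [249. 352.] [ 0.398 -0.23 ]
pad top 0.93 [193. 350.] [ 0.543 -0.229]
pad top 0.68 [187. 239.] [0.561 0.065]
pad top 0.58 [183. 296.] [ 0.57  -0.084]
roller_mid scene 0.76 [143. 163.] [ 0.502 -0.378]
soap scene 0.95 [165. 224.] [ 0.394 -0.232]
soap scene 0.83 [218. 307.] [0.433 0.106]
soap scene 0.79 [142. 239.] [ 0.261 -0.285]
soap scene 0.71 [207. 142.] [ 0.689 -0.267]
pad scene 0.93 [214. 224.] [ 0.565 -0.077]
pad scene 0.69 [237. 268.] [0.56 0.07]
pad scene 0.58 [189. 192.] [ 0.543 -0.22 ]
42.0 [ 0.44728466 -0.32740693  0.16205092]
green top [346, 126, 35, 24, 527] [363. 138.] [ 0.688 -0.26 ]
green top [205, 221, 36, 36, 1005] [223. 238.] [0.426 0.108]
green top [336, 232, 37, 36, 1033] [354. 249.] [ 0.397 -0.231]
green scene [208, 151, 30, 23, 565] [222. 162.] [ 0.406 -0.226]
green scene [292, 200, 44, 29, 773] [310. 213.] [0.431 0.11 ]
green scene [220, 280, 28, 26, 492] [234. 294.] [0.769 0.138]
```

The roller is upright in the upper tray at (0.501, -0.38). Next I'll push the right-hand cake from (0.399, -0.231) to its pad at (0.542, -0.226).

Request:
{"method": "apply_moves", "body": {
  "increments": [
    {"offset":[-0.92,0.79,0],"yaw":0,"gripper":0.38},
    {"offset":[-0.92,0.79,0],"yaw":0,"gripper":0.38},
    {"offset":[-0.92,0.79,0],"yaw":0,"gripper":0.38},
    {"offset":[-0.92,0.79,0],"yaw":0,"gripper":0.38},
    {"offset":[-0.92,0.79,0],"yaw":0,"gripper":0.38},
    {"offset":[-0.92,0.79,0],"yaw":0,"gripper":0.38},
    {"offset":[0,0,-0.9],"yaw":0,"gripper":0.38},
    {"offset":[0,0,-0.9],"yaw":0,"gripper":0.38}
  ]
}}

```text
clock: 43.0
tcp_pos: [0.3369, -0.2324, 0.1259]
orientation: [[-1.0, -0.03, 0.001], [-0.03, 1.0, -0.0], [-0.001, -0.0, -1.0]]
wrist_force: [0.5, -0.1, 0.7]
gripper_width: 0.689
grasp_force: 0.0
```

Request:
{"method": "apply_moves", "body": {
  "increments": [
    {"offset":[0,0,-1],"yaw":0,"gripper":0.38},
    {"offset":[0,0,-1],"yaw":0,"gripper":0.38},
    {"offset":[0,0,-1],"yaw":0,"gripper":0.38},
    {"offset":[0,0,-1],"yaw":0,"gripper":0.38},
    {"offset":[0,0,-0.9],"yaw":0,"gripper":0.38},
    {"offset":[0,0,-0.9],"yaw":0,"gripper":0.38},
    {"offset":[0,0,0],"yaw":0,"gripper":0.38},
    {"offset":[0,0,0],"yaw":0,"gripper":0.38}
  ]
}}

```text
clock: 44.0
tcp_pos: [0.3369, -0.2325, 0.0105]
orientation: [[-1.0, -0.031, 0.0], [-0.031, 1.0, -0.0], [-0.0, -0.0, -1.0]]
wrist_force: [-0.7, 0.6, 0.6]
gripper_width: 0.692
grasp_force: 0.0
```

Travel: 0.337 → 0.498, about 0.16 m.

Request:
{"method": "apply_moves", "body": {
  "increments": [
    {"offset":[0.6,0.02,0],"yaw":0,"gripper":0.38},
    {"offset":[0.6,0.02,0],"yaw":0,"gripper":0.38},
    {"offset":[0.6,0.02,0],"yaw":0,"gripper":0.38},
    {"offset":[0.6,0.02,0],"yaw":0,"gripper":0.38},
    {"offset":[0.6,0.02,0],"yaw":0,"gripper":0.38},
    {"offset":[0.6,0.02,0],"yaw":0,"gripper":0.38},
    {"offset":[0.6,0.02,0],"yaw":0,"gripper":0.38},
    {"offset":[0.6,0.02,0],"yaw":0,"gripper":0.38}
  ]
}}

```text
clock: 45.0
tcp_pos: [0.4334, -0.2288, 0.0099]
orientation: [[-1.0, -0.031, -0.0], [-0.031, 1.0, 0.0], [0.0, 0.0, -1.0]]
wrist_force: [-3.1, -0.4, 3.3]
gripper_width: 0.69
grasp_force: 1.7
```

Request:
{"method": "apply_moves", "body": {
  "increments": [
    {"offset":[0.6,0.02,0],"yaw":0,"gripper":0.38},
    {"offset":[0.6,0.02,0],"yaw":0,"gripper":0.38},
    {"offset":[0.6,0.02,0],"yaw":0,"gripper":0.38},
    {"offset":[0.5,0.02,0],"yaw":0,"gripper":0.38},
    {"offset":[0.4,0.02,0],"yaw":0,"gripper":0.38},
    {"offset":[0.3,0.02,0],"yaw":0,"gripper":0.38},
    {"offset":[0.2,0,0],"yaw":0,"gripper":0.38},
    {"offset":[0,0,0],"yaw":0,"gripper":0.38}
  ]
}}

```text
clock: 46.0
tcp_pos: [0.4969, -0.2264, 0.01]
orientation: [[-1.0, -0.031, 0.001], [-0.031, 1.0, -0.0], [-0.001, -0.0, -1.0]]
wrist_force: [0.4, 0.2, -0.5]
gripper_width: 0.693
grasp_force: 0.2
```

```bash
python3 obj.py | grep -v roller
```

```text
soap top 0.88 [192. 348.] [ 0.547 -0.223]
soap top 0.68 [303. 375.] [ 0.259 -0.287]
soap top 0.66 [237. 222.] [0.43  0.111]
pad top 0.66 [185. 295.] [ 0.565 -0.082]
pad top 0.56 [187. 237.] [0.562 0.071]
soap scene 0.96 [141. 237.] [ 0.264 -0.291]
soap scene 0.72 [218. 306.] [0.434 0.103]
soap scene 0.63 [236. 265.] [0.56  0.061]
soap scene 0.62 [190. 190.] [ 0.551 -0.222]
pad scene 0.97 [236. 266.] [0.56  0.064]
pad scene 0.57 [214. 226.] [ 0.561 -0.072]
pad scene 0.54 [189. 196.] [ 0.536 -0.21 ]
46.4 [ 0.49657077 -0.22642401  0.01001825]
green top [346, 126, 35, 24, 543] [363. 137.] [ 0.688 -0.261]
green top [332, 177, 32, 20, 435] [347. 186.] [ 0.56  -0.217]
green top [205, 221, 36, 36, 1007] [223. 238.] [0.426 0.108]
green scene [175, 172, 33, 26, 665] [191. 184.] [ 0.548 -0.219]
green scene [292, 200, 44, 29, 774] [310. 213.] [0.431 0.11 ]
green scene [220, 281, 28, 25, 490] [234. 294.] [0.769 0.138]
```

Request:
{"method": "apply_moves", "body": {
  "increments": [
    {"offset":[-1,0,0],"yaw":0,"gripper":0.38},
    {"offset":[-1,0,0.5],"yaw":0,"gripper":0.15},
    {"offset":[0,0,1],"yaw":0,"gripper":0.15},
    {"offset":[0,0,1],"yaw":0,"gripper":0.15},
    {"offset":[0,0,1],"yaw":0,"gripper":0.15},
    {"offset":[-0.23,0.98,1],"yaw":-0.32,"gripper":0.15},
    {"offset":[-0.23,0.98,1],"yaw":-0.32,"gripper":0.15},
    {"offset":[-0.23,0.98,0],"yaw":-0.32,"gripper":0.15}
  ]
}}

```text
clock: 47.4
tcp_pos: [0.4435, -0.1673, 0.1215]
orientation: [[-0.994, 0.105, 0.003], [0.105, 0.995, -0.0], [-0.003, 0.0, -1.0]]
wrist_force: [0.5, 0.2, -0.5]
gripper_width: 0.575
grasp_force: 0.0
```

Request:
{"method": "apply_moves", "body": {
  "increments": [
    {"offset":[-0.23,0.98,0],"yaw":-0.32,"gripper":0.15},
    {"offset":[-0.23,0.98,0],"yaw":-0.32,"gripper":0.15},
    {"offset":[-0.23,0.98,0],"yaw":-0.32,"gripper":0.15},
    {"offset":[-0.23,0.98,0],"yaw":-0.32,"gripper":0.15},
    {"offset":[-0.23,0.98,0],"yaw":-0.33,"gripper":0.15},
    {"offset":[-0.23,0.98,0],"yaw":0,"gripper":0.15},
    {"offset":[-0.23,0.98,0],"yaw":0,"gripper":0.15},
    {"offset":[-0.23,0.98,0],"yaw":0,"gripper":0.15}
  ]
}}

```text
clock: 48.4
tcp_pos: [0.4058, -0.0102, 0.1201]
orientation: [[-0.947, 0.322, 0.0], [0.322, 0.947, 0.0], [-0.0, 0.0, -1.0]]
wrist_force: [0.1, -0.6, -0.1]
gripper_width: 0.575
grasp_force: 0.0
```

Request:
{"method": "apply_moves", "body": {
  "increments": [
    {"offset":[-0.23,0.98,0],"yaw":0,"gripper":0.15},
    {"offset":[-0.23,0.98,0],"yaw":0,"gripper":0.15},
    {"offset":[-0.23,0.98,0],"yaw":0,"gripper":0.15},
    {"offset":[-0.23,0.98,0],"yaw":0,"gripper":0.15},
    {"offset":[-0.23,0.98,0],"yaw":0,"gripper":0.15},
    {"offset":[-0.23,0.98,0],"yaw":0,"gripper":0.15},
    {"offset":[-0.23,0.98,0],"yaw":0,"gripper":0.15},
    {"offset":[0,0,0],"yaw":0,"gripper":0.15}
  ]
}}

```text
clock: 49.4
tcp_pos: [0.3736, 0.1273, 0.12]
orientation: [[-0.947, 0.32, 0.0], [0.32, 0.947, 0.0], [-0.0, 0.0, -1.0]]
wrist_force: [-0.9, 0.1, -0.4]
gripper_width: 0.578
grasp_force: 0.0
```

```bash
python3 obj.py | grep -v roller; python3 -c "
from h import *
print(np.round(get_state()['orientation'],3).tolist())"
```

```text
soap top 0.95 [304. 376.] [ 0.256 -0.29 ]
soap top 0.81 [238. 226.] [0.427 0.1  ]
soap top 0.65 [194. 349.] [ 0.541 -0.224]
pad top 0.81 [188. 296.] [ 0.559 -0.086]
pad top 0.71 [187. 239.] [0.56  0.066]
pad top 0.68 [194. 347.] [ 0.541 -0.219]
soap scene 0.98 [188. 190.] [ 0.544 -0.228]
soap scene 0.8 [139. 237.] [ 0.254 -0.299]
soap scene 0.77 [220. 306.] [0.44  0.106]
pad scene 0.95 [237. 267.] [0.56  0.067]
pad scene 0.68 [187. 194.] [ 0.533 -0.22 ]
pad scene 0.64 [213. 223.] [ 0.563 -0.08 ]
49.8 [0.3738667  0.12596989 0.11999033]
green top [346, 125, 35, 25, 555] [363. 137.] [ 0.688 -0.26 ]
green top [332, 177, 36, 35, 976] [350. 194.] [ 0.541 -0.223]
green top [207, 221, 34, 33, 811] [224. 236.] [0.432 0.103]
green scene [175, 172, 32, 26, 660] [191. 184.] [ 0.548 -0.219]
green scene [292, 200, 44, 29, 772] [310. 213.] [0.431 0.11 ]
green scene [220, 281, 28, 25, 492] [234. 294.] [0.769 0.138]
[[-0.946, 0.323, 0.0], [0.323, 0.946, 0.0], [-0.0, 0.0, -1.0]]
```

Request:
{"method": "apply_moves", "body": {
  "increments": [
    {"offset":[0,0,-1],"yaw":0,"gripper":0.15},
    {"offset":[0,0,-1],"yaw":0,"gripper":0.15},
    {"offset":[0,0,-1],"yaw":0,"gripper":0.15},
    {"offset":[0,0,-1],"yaw":0,"gripper":0.15},
    {"offset":[0,0,-1],"yaw":0,"gripper":0.15},
    {"offset":[0,0,0],"yaw":0,"gripper":0.15},
    {"offset":[0.6,-0.2,0],"yaw":0,"gripper":0.15},
    {"offset":[0.6,-0.2,0],"yaw":0,"gripper":0.15}
  ]
}}

```text
clock: 50.8
tcp_pos: [0.3993, 0.1183, 0.0208]
orientation: [[-0.947, 0.322, 0.001], [0.322, 0.947, 0.001], [-0.001, 0.001, -1.0]]
wrist_force: [-0.7, 0.8, -0.0]
gripper_width: 0.576
grasp_force: 0.4
```

Request:
{"method": "apply_moves", "body": {
  "increments": [
    {"offset":[0.6,-0.2,0],"yaw":0,"gripper":0.15},
    {"offset":[0.6,-0.2,0],"yaw":0,"gripper":0.15},
    {"offset":[0.6,-0.2,0],"yaw":0,"gripper":0.15},
    {"offset":[0.6,-0.2,0],"yaw":0,"gripper":0.15},
    {"offset":[0.6,-0.2,0],"yaw":0,"gripper":0.15},
    {"offset":[0.6,-0.2,0],"yaw":0,"gripper":0.15},
    {"offset":[0.6,-0.2,0],"yaw":0,"gripper":0.15},
    {"offset":[0.6,-0.2,0],"yaw":0,"gripper":0.15}
  ]
}}

```text
clock: 51.8
tcp_pos: [0.4946, 0.0861, 0.02]
orientation: [[-0.947, 0.322, 0.0], [0.322, 0.947, 0.0], [0.0, 0.0, -1.0]]
wrist_force: [-2.2, 1.2, 2.6]
gripper_width: 0.574
grasp_force: 1.2
```

Request:
{"method": "apply_moves", "body": {
  "increments": [
    {"offset":[0.5,-0.17,0],"yaw":0,"gripper":0.15},
    {"offset":[0.35,-0.11,0],"yaw":0,"gripper":0.15},
    {"offset":[0.2,-0.06,0],"yaw":0,"gripper":0.15},
    {"offset":[0,0,0],"yaw":0,"gripper":0.15},
    {"offset":[-1,0.33,0],"yaw":0,"gripper":0.15},
    {"offset":[-1,0.33,0.5],"yaw":0,"gripper":0.15},
    {"offset":[0,0,1],"yaw":0,"gripper":0.15},
    {"offset":[0,0,1],"yaw":0,"gripper":0.15}
  ]
}}

```text
clock: 52.8
tcp_pos: [0.4745, 0.0929, 0.0706]
orientation: [[-0.947, 0.322, 0.0], [0.322, 0.947, 0.0], [-0.0, 0.0, -1.0]]
wrist_force: [0.2, -0.0, -0.3]
gripper_width: 0.574
grasp_force: 0.0
```

Request:
{"method": "apply_moves", "body": {
  "increments": [
    {"offset":[0,-1,1],"yaw":0,"gripper":0.15},
    {"offset":[0,-1,1],"yaw":0,"gripper":0.15},
    {"offset":[-1,-1,1],"yaw":0,"gripper":0.15},
    {"offset":[-1,-1,0],"yaw":0,"gripper":0.15},
    {"offset":[-1,-1,0],"yaw":0,"gripper":0.15},
    {"offset":[0,-1,0],"yaw":0,"gripper":0.15},
    {"offset":[0,-1,0],"yaw":0,"gripper":0.15},
    {"offset":[0,0,0],"yaw":0,"gripper":0.15}
  ]
}}

```text
clock: 53.8
tcp_pos: [0.4146, -0.0481, 0.1301]
orientation: [[-0.946, 0.324, 0.001], [0.324, 0.946, 0.0], [-0.001, 0.0, -1.0]]
wrist_force: [0.1, 0.4, -0.2]
gripper_width: 0.574
grasp_force: 0.0
```

```bash
python3 obj.py; python3 look.py; python3 - <<'E'
from h import *
c=eyes.capture("scene");cv2.imwrite("pics/v8.png",np.vstack([cv2.resize(cv2.imread("pics/last.png")[90:300,80:480],(570,300)),cv2.resize(c[90:310,60:450],(570,300))]))
for cam in("top","scene"):
    for r in eyes.pinpoint(cam,"lever_tip")[:1]: print(world(cam,r["pixel"],.104))
E
```

```text
roller_mid top 0.8 [208. 413.] [ 0.499 -0.369]
soap top 0.97 [194. 347.] [ 0.541 -0.22 ]
soap top 0.95 [188. 240.] [0.558 0.062]
soap top 0.69 [303. 375.] [ 0.258 -0.287]
soap top 0.68 [287. 156.] [0.301 0.281]
pad top 0.73 [190. 350.] [ 0.551 -0.228]
pad top 0.65 [188. 240.] [0.558 0.062]
roller_mid scene 0.69 [142. 163.] [ 0.501 -0.38 ]
roller_mid scene 0.42 [223. 389.] [0.389 0.31 ]
soap scene 0.75 [140. 240.] [ 0.249 -0.29 ]
soap scene 0.71 [191. 191.] [ 0.55  -0.216]
soap scene 0.66 [237. 264.] [0.564 0.062]
soap scene 0.21 [297. 229.] [0.769 0.124]
pad scene 0.91 [235. 265.] [0.558 0.061]
pad scene 0.89 [213. 224.] [ 0.561 -0.08 ]
pad scene 0.8 [189. 191.] [ 0.546 -0.222]
pad scene 0.49 [296. 231.] [0.765 0.125]
54.2 [ 0.41479005 -0.04681288  0.12993685]
green top [346, 126, 35, 24, 537] [363. 138.] [ 0.688 -0.26 ]
green top [222, 170, 35, 35, 953] [239. 187.] [0.56  0.065]
green top [332, 177, 36, 35, 986] [350. 194.] [ 0.54  -0.223]
green scene [175, 172, 32, 26, 666] [191. 184.] [ 0.547 -0.219]
green scene [248, 218, 36, 30, 881] [266. 233.] [0.567 0.068]
green scene [220, 281, 28, 25, 489] [234. 294.] [0.769 0.138]
54.2 [-0.3  0.1 -0.8] [ 0.4148 -0.0468  0.1299] 0.5762730852688492
[(3.14, np.float64(0.182)), (3.16, np.float64(0.137))] (3.14, np.float64(0.163))
[(1.06, np.float64(0.07)), (1.1, np.float64(0.049))] (1.1, np.float64(0.062))
[(4.14, np.float64(0.212)), (4.2, np.float64(0.237))] (4.2, np.float64(0.225))
[ 0.53394321 -0.20301     0.104     ]
[0.51541228 0.38409    0.104     ]
```

View pics/v8.png

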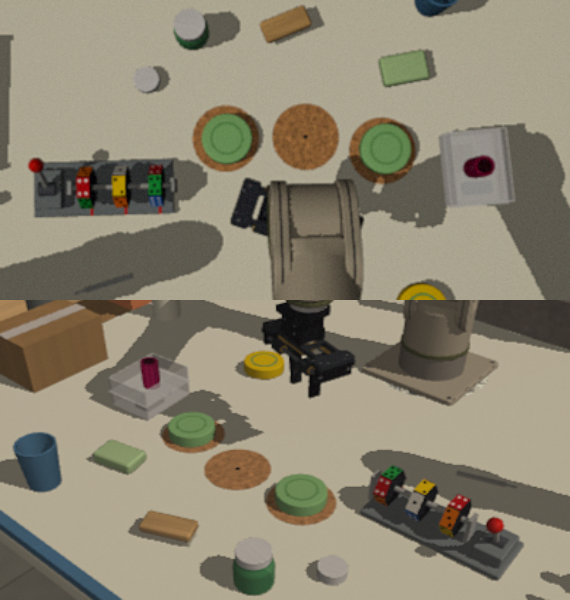

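The final view shows the wheels at 4-2-5, the lever over, the roller upright in the upper tray and both cakes on pads. Nothing else has moved, so I'm handing it in.

```bash
python3 -c "
from station import arm
print(arm.close_job())"
```

```text
the job is handed in; nothing more can be done
None
```

The job is handed in, though no verdict came back: in the last pictures the wheels read 4-2-5, the lever is fully over, the pink roller stands in the upper tray, and both green cakes (only two were present) lie on their own pads.

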